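# Put the shop's force gauges and battery packs on charge for the night

## Robot

A 6-joint arm with a two-finger parallel gripper is mounted at the origin on the work surface. World frame = base frame: x ahead of the robot, y to its left, z up, the work surface at z = 0. Lengths are in mm, angles in rad, forces in N, time in s.
With the tool pointing down it reaches from about 400 to 925 mm from the base axis. Payload 12.5 kg.
Tool frame: the origin (TCP) lies at the centre of the arm's flange, where the gripper is bolted on; the fingertips stand 190 mm ahead of it and the grasp point (between the pads) lies 171 mm ahead of it; z points along the fingers, y is the direction in which the jaws open and shut (so a half turn about z gives the same grasp; the last joint's range is limited). The gripper opens to 95 mm and grips with 3 to 60 N. Pads are 20 mm wide; open, the fingers measure 119 mm over their backs; the gripper's body (75 mm by 180 mm) begins 59 mm behind the grasp point.
Start: joints at [-1.234, 0.491, 1.559, -0, 1.092, -0.106], TCP at [267.813, -564.713, 404.761] pointing down, gripper open.
Joint ranges: [-3.1, 3.1], [-0.84, 2.19], [0.05, 2.79], [-1.13, 4.28], [0.06, 2.93], [-2.69, 2.69]. Speed limits (rad/s): [2.22, 2.22, 2.79, 3.14, 3.14, 3.14].

## Interface

Orientations are given as [roll, pitch, yaw] about the fixed x, y, z axes, in that order (R = Rz(yaw) Ry(pitch) Rx(roll)).
In Python, from cell import env gives the robot as it stands.
- The arm moves only by the shell command python3 -m pendant 'ROWS'. ROWS is JSON, a list of rows, each an object of numbers: "x", "y", "z": the shift along the tool's x, y, z in units of 150 mm (1.0 is 150 mm); "rx", "ry", "rz": the turn, a rotation vector about the tool's x, y, z in units of 45 degrees (1.0 is 45 degrees); "jaw": the opening, from 0 (shut) to 1 (fully open). In form: [{"x": .., "y": .., "z": .., "rx": .., "ry": .., "rz": .., "jaw": ..}, ...]. A call has 1 to 10 rows; each row is the pose to reach, as a shift and turn from the pose commanded when the call began, along the tool's axes at that moment; what a row does not reach only later rows make up. A row lasts 1/8 s, in which the tool goes at most 62.5 mm and 10.7 degrees, less where a joint would pass 70% of its speed; a pose out of reach is approached as far as the arm can. A call with a number of a shift or a turn outside -1 to 1 is refused whole. A call with a gripper value outside its range is refused whole. The fingers move at their own pace and stop on an object; the grip force is fixed at half the most. Time passes only in rows, so rows that repeat a pose let the fingers close. It gives the time, the measured TCP pose, the force and the opening at its end, in the units of the state.
- env.state(): the state, without advancing time (a new reading comes with each control period).
- env.read_camera(name): name is "scene" or "top" or "wrist"; returns a dict with "img" (420x560x3 uint8, red, green, blue), "fx", "fy", "cx", "cy" (pixels), "rvec" (rotation vector, rad) and "tvec" (3), from world to camera coordinates, as OpenCV has them. Camera axes: x right, y down, z forward; pixel columns grow to the right and rows downward; lengths in mm; the calibration is good to about 2 mm. A picture is of the moment at which its call begins. There is no depth.
- env.job_done(): hands the job in, once; it reports no verdict.
The state is a dict: "t": time; "joints": joint angles; "qvel": joint speeds; "tau": joint torques, N m; "eef_pos": TCP position; "tcp_rot": TCP orientation; "ft_force": force on the tool from outside, world axes, zero at the start; "moment": the same for the moment, N m; "opening": opening from 0.0 (shut) to 1.0 (fully open).
Only numpy, scipy, OpenCV 4.12 (cv2) and the standard library are available. Lean on these libraries where they do the work, as an engineer would, in place of code of your own. Each camera call takes 0.05 s, during which the arm holds its last target.

## Task

Get everything on charge for the night: move every charged (green) battery pack from the charger into the blue tray, lying flat, slide both spent (orange) packs fully home in the charger's slots, and set every force gauge on the sloped stand, one to a bay, screen out and plunger up the slope, straight, with its rubber foot settled down on the bottom lip between the cheeks. Only once all of that is in place, throw the mains lever fully over to on. Leave the mug, the steel weight and the screwdriver alone.

Things in the scene. Friction and masses are not known exactly. Their poses are not given: they have to be found in the camera images.
- gauge0: hand-held force gauge: off-white box 110 long (x) x 48 wide (y) x 26 thick (z), 0.28 kg; screen and keys on top (+z), black rubber foot at the -x end, 8 mm thick steel plunger standing 20 out of the +x end. Origin: centre of the underside. Starts lying on the bench, screen up, plunger roughly away from the robot. Two or all three gauges are present
- gauge1: hand-held force gauge: off-white box 110 long (x) x 48 wide (y) x 26 thick (z), 0.28 kg; screen and keys on top (+z), black rubber foot at the -x end, 8 mm thick steel plunger standing 20 out of the +x end. Origin: centre of the underside. Starts lying on the bench, screen up, plunger roughly away from the robot. Two or all three gauges are present
- gauge2: hand-held force gauge: off-white box 110 long (x) x 48 wide (y) x 26 thick (z), 0.28 kg; screen and keys on top (+z), black rubber foot at the -x end, 8 mm thick steel plunger standing 20 out of the +x end. Origin: centre of the underside. Starts lying on the bench, screen up, plunger roughly away from the robot. Two or all three gauges are present
- spent0: spent battery pack, black with orange label faces: flat slab 100 long (x) x 50 wide (y) x 18 thick (z), 0.2 kg, the same either end first. Origin: centre of the underside; starts lying flat on the bench, long side pointing roughly away from the robot
- spent1: spent battery pack, black with orange label faces: flat slab 100 long (x) x 50 wide (y) x 18 thick (z), 0.2 kg, the same either end first. Origin: centre of the underside; starts lying flat on the bench, long side pointing roughly away from the robot
- full0: charged battery pack, black with green label faces, same size and frame as the spent ones (100 x 50 x 18 mm); starts fully home in a charger slot with its last 35 mm sticking out of the mouth. One or both are present
- full1: charged battery pack, black with green label faces, same size and frame as the spent ones (100 x 50 x 18 mm); starts fully home in a charger slot with its last 35 mm sticking out of the mouth. One or both are present
- stand: sloped charging stand, white, fixed: 270 wide (y), 35 degree face towards the robot, 125 up the slope, from 20 above the bench at its black bottom lip to about 92 at its top edge; three bays 86 apart. The lip stands 14 above the face. A seated gauge has its foot on the lip, underside flat on the face, x along the bay's x. Origin: centre of its underside
- bay0: bay of the stand (blue inlay). Origin: on the face where it meets the bottom lip, mid-width of the bay. x points up the slope (away from the robot), y sideways, z out of the face. Two cheeks, 14 high, reach 28 up from the lip and leave 56 between them for a gauge's foot; above them the face is free; the left bay as the robot sees it
- bay1: bay of the stand (blue inlay). Origin: on the face where it meets the bottom lip, mid-width of the bay. x points up the slope (away from the robot), y sideways, z out of the face. Two cheeks, 14 high, reach 28 up from the lip and leave 56 between them for a gauge's foot; above them the face is free; the middle bay as the robot sees it
- bay2: bay of the stand (blue inlay). Origin: on the face where it meets the bottom lip, mid-width of the bay. x points up the slope (away from the robot), y sideways, z out of the face. Two cheeks, 14 high, reach 28 up from the lip and leave 56 between them for a gauge's foot; above them the face is free; the right bay as the robot sees it
- charger: battery charger, grey box fixed to the bench: 90 deep (x) x 172 wide (y) x 83.5 high, with two slots in the face towards the robot, 92 apart. Origin: centre of its underside, -x towards the robot. The stand and the charger may stand either way round, left or right
- slot0 (a point): slot of the charger: middle of the mouth's width, on the slot's floor. Axes as the charger's: x into the slot, z up. 53.5 wide, 20.5 high, 65 deep; a pack fully home sticks out 35 (its middle 15 inside the mouth). A tongue 30 wide, 45 long, level with the slot's floor, stands out before the mouth to carry the pack; the pack's sides can be gripped there; the left slot
- slot1 (a point): slot of the charger: middle of the mouth's width, on the slot's floor. Axes as the charger's: x into the slot, z up. 53.5 wide, 20.5 high, 65 deep; a pack fully home sticks out 35 (its middle 15 inside the mouth). A tongue 30 wide, 45 long, level with the slot's floor, stands out before the mouth to carry the pack; the pack's sides can be gripped there; the right slot
- switchbox: mains switch box, white, fixed: 110 (x) x 72 (y) x 30 high; carries the toggle lever. Origin: centre of its underside, -x roughly towards the robot
- lever (a joint): toggle lever of the mains switch: 0 = off (leaning to the box's -x side, 0.5 rad off vertical), 1.0 = on (leaning as far to +x, the green mark). It stays where it is left and moves with about 1 N at its tip. Pivot on the box's axis 52 mm above the bench, lever 80 mm long
- lever_tip (a point): centre of the red 26 mm ball at the lever's tip
- tray: shallow open blue tray, fixed: 150 (x) x 200 (y) x 20 high outside, walls and floor 5 thick. Origin: centre of its underside
- mug: blue mug, 76 across, 90 high, a bystander; origin at the centre of its underside
- weight: 1 kg steel weight, 52 across, 76 high, a bystander; origin at the centre of its underside
- driver: screwdriver with green handle lying on the bench, a bystander; origin at mid-length underneath
There are look-alikes about, which are no part of the job. What is shaped like the spent1 but brown is not meant. What is shaped like the gauge0 but purple is not meant.

How it is judged:
By the outcome, as a careful person would: the job done as asked, in the order asked, and still so for the second after the job is handed in, with the robot touching nothing.
Of gauge0, gauge1, gauge2 only 2 to 3 are there at a start; the rules pass over those that are not, and their reading is None.
Of full0, full1 only 1 to 2 are there at a start; the rules pass over those that are not, and their reading is None.
At some moment in a run one of gauge0, gauge1, gauge2, spent0, spent1 may be knocked a few centimetres aside while the robot is not near it.
Once in a run the grip may slacken for a moment while it holds something.
It also fails if it takes over 210 s, if anything falls off the work surface, if the arm or the gripper's body presses on something with over 40 N, if the wrist force passes 120 N, or if a joint passes its speed limit or range.

## Working session

There is one attempt and no reset: what is moved stays moved. The work goes in short steps, Python scripts to look and compute and a shell command to move; the robot and the scene stay as the last step left them, time stands still between calls to the robot, and variables do not carry over. Pictures are saved under pics/ and viewed, and the job is handed in when it is done.

I'll start by looking at the scene.

```bash
ls; mkdir -p pics; cat > h.py <<'E'
import numpy as np, cv2
from cell import env
from scipy.spatial.transform import Rotation as Rn
def cam(n,name=None):
    c=env.read_camera(n)
    if name: cv2.imwrite('pics/'+name,cv2.cvtColor(c['img'],cv2.COLOR_RGB2BGR))
    c['R']=cv2.Rodrigues(np.array(c['rvec'],float))[0]; c['t']=np.array(c['tvec'],float).ravel()
    return c
def ray(c,u,v):
    d=c['R'].T@np.array([(u-c['cx'])/c['fx'],(v-c['cy'])/c['fy'],1.]); o=-c['R'].T@c['t']
    return o,d
def onz(c,u,v,z):
    o,d=ray(c,u,v); return o+d*(z-o[2])/d[2]
def proj(c,p):
    q=c['R']@np.array(p,float)+c['t']; return np.array([c['fx']*q[0]/q[2]+c['cx'],c['fy']*q[1]/q[2]+c['cy']])
E
python3 - <<'E'
from h import *
for n in ['scene','top','wrist']:
    c=cam(n,n+'0.png'); print(n,c['fx'],c['cx'],c['cy'],-c['R'].T@c['t'],c['R'][2])
print(env.state())
E
```

```text
pics
scene 515.8107024875108 276.21634634692384 208.97404542364734 [1366.3342639   -87.24153366 1541.96547165] [-0.522519    0.07443991 -0.84937188]
top 522.9058469741055 275.4646108887519 205.35193888095725 [ 215.8247832    71.52353863 1678.23232201] [ 0.16632761 -0.01033186 -0.98601642]
wrist 294.8600972430083 278.5556517061636 207.67633290062727 [ 333.65044618 -534.37676427  385.02992702] [-0.23482335 -0.10994036 -0.96580076]
{'t': 0.15, 'joints': array([-1.23357792e+00,  4.91378458e-01,  1.55931779e+00, -1.47349480e-05,
        1.09172273e+00, -1.05582076e-01]), 'qvel': array([ 0.00145378, -0.00145395, -0.00216242,  0.00019754,  0.00075947,
        0.00114464]), 'tau': array([ 7.32114277e-04, -6.12897205e+01, -2.58276755e+01,  6.91888249e-02,
        4.73702000e-02, -9.55655446e-05]), 'eef_pos': array([ 267.81381524, -564.67781062,  404.31954772]), 'tcp_rot': array([-3.14076955e+00, -7.40859704e-05,  4.42807251e-01]), 'ft_force': array([-0.25943163,  0.83864997,  0.1014603 ]), 'moment': array([ 0.01443822, -0.01809088,  0.00654567]), 'opening': 0.9986006904262745}
```

View pics/scene0.png

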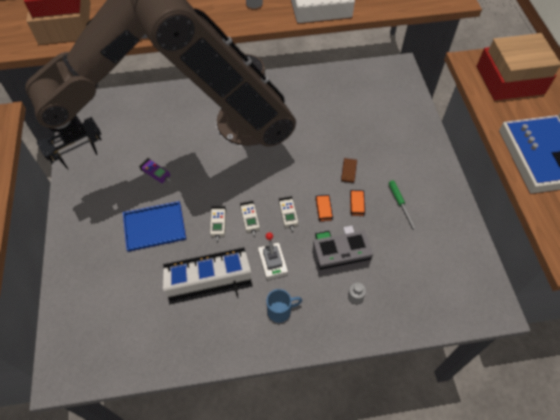

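View pics/top0.png

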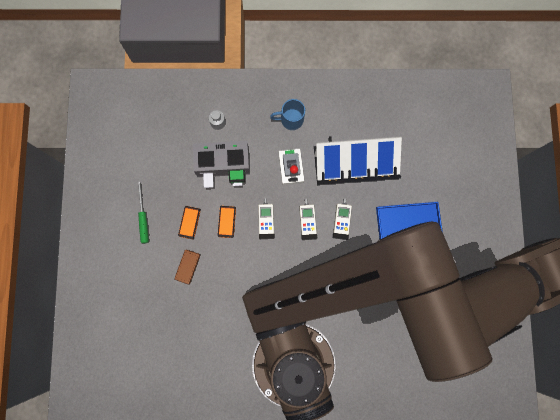

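View pics/wrist0.png

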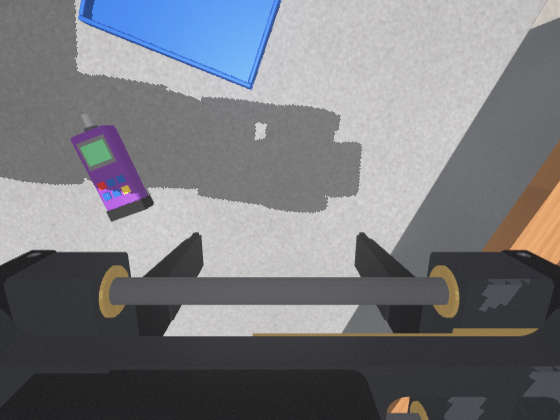

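Scene: three gauges (top pixels (266,220), (308,220), (343,220)), two orange packs (189,222), (227,221), and one green pack in the right slot (237,178). The left slot is empty, showing only its white tongue at (208,181). The tray is at (410,220), the stand at (359,160) and the lever at (292,168). Next I measure them.

```bash
python3 - <<'E'
from h import *
c=cam('top'); im=c['img']; 
crop=im[95:300,120:460]; cv2.imwrite('pics/crop1.png',cv2.cvtColor(cv2.resize(crop,None,fx=2.3,fy=2.3,interpolation=cv2.INTER_CUBIC),cv2.COLOR_RGB2BGR))
hsv=cv2.cvtColor(im,cv2.COLOR_RGB2HSV)
def blobs(name,lo,hi,z,amin=40):
    m=cv2.inRange(hsv,lo,hi); n,l,s,ce=cv2.connectedComponentsWithStats(m)
    for i in range(1,n):
        if s[i,4]<amin: continue
        pts=np.argwhere(l==i)[:,::-1].astype(np.float32)
        w=np.array([onz(c,u,v,z)[:2] for u,v in pts],np.float32)
        r=cv2.minAreaRect(w); print(name,s[i,4],ce[i].round(1),'mean',w.mean(0).round(1),'rect',np.round(r[0],1),np.round(r[1],1),round(r[2],1))
blobs('orange',(5,150,120),(18,255,255),18)
blobs('green',(50,120,60),(80,255,255),40,15)
blobs('blue',(105,120,80),(125,255,255),60)
blobs('red',(0,150,80),(4,255,255),122,10)
blobs('white',(0,0,190),(180,40,255),26,60)
E
```

```text
orange 3691 [  7.6 204.3] mean [506.1 912.7] rect [373.2 888.2] [938.8  75.5] 4.8
orange 74 [558.2 116.4] mean [ 795.  -889.6] rect [ 781.4 -885.9] [ 10.1 115.1] 84.6
orange 366 [226.  220.9] mean [445.8 212.5] rect [446.2 212.3] [42.6 88. ] 86.2
orange 366 [188.4 221.6] mean [443.7 332.7] rect [444.2 334. ] [45.6 87.5] 78.3
green 25 [288.8 151.7] mean [668.1  10.5] rect [668.2   9.9] [ 8.8 27.3] 9.7
green 115 [236.  174.5] mean [592.6 180.6] rect [592.7 180.5] [29.4 38.5] 0.6
green 229 [142.9 227.2] mean [423.3 472. ] rect [424.2 472. ] [96.8 24. ] 7.4
blue 119 [291.6 114.9] mean [785.2   1.4] rect [783.6   7. ] [42.7 83.5] 13.1
blue 491 [385.2 157.1] mean [ 644.7 -296.7] rect [ 645.1 -297.7] [ 48.3 107.1] 87.9
blue 509 [358.4 159.1] mean [ 638.  -210.8] rect [ 638.6 -211.1] [ 48.2 106.5] 88.4
blue 490 [331.9 161. ] mean [ 632.  -125.7] rect [ 632.2 -124.7] [ 48.1 105.8] 88.9
blue 1543 [405.6 216.5] mean [ 452.7 -353.5] rect [ 443.2 -362.4] [101.  198.7] 4.9
red 51 [293.5 169. ] mean [ 5.91e+02 -1.00e-01] rect [ 5.908e+02 -3.000e-01] [23.7 22.1] 25.5
white 1327 [358.1 154.8] mean [ 661.3 -216. ] rect [ 650.8 -220.2] [122.8 287.3] 4.6
white 125 [299.6 166.3] mean [623.1 -24.5] rect [627.7 -21.5] [107.7  23.9] 3.2
white 144 [282.9 168. ] mean [617.5  29.8] rect [620.9  28.5] [110.2  31.4] 13.3
white 126 [208.  179.6] mean [579.2 271.8] rect [579.5 273.3] [43.2 29. ] 1.0
white 249 [266.1 220.7] mean [444.9  84.4] rect [452.2  84.6] [93.5 44.6] 0.1
white 243 [307.6 220.6] mean [445.  -48.3] rect [449.4 -48.4] [94.5 45.9] 4.1
white 241 [342.2 220.3] mean [ 445.9 -158.6] rect [ 451.  -159.8] [45.8 94.5] 82.2
```

View pics/crop1.png

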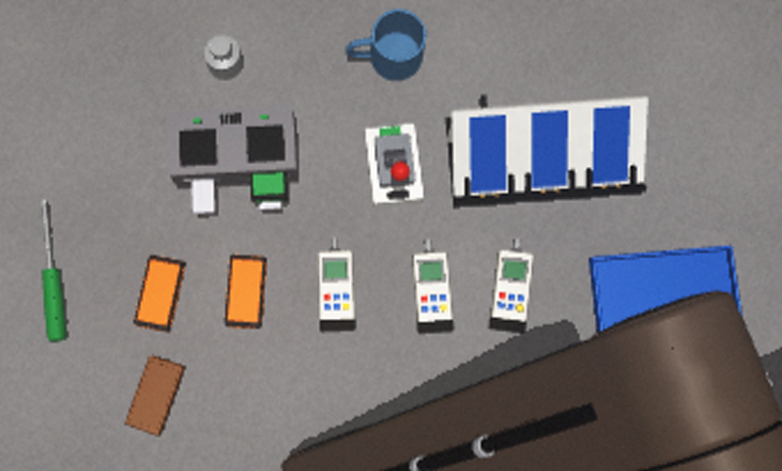

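```bash
cat >> h.py <<'E'
def rpyR(r): return Rn.from_euler('xyz',r).as_matrix()
def tcp():
    s=env.state(); return np.array(s['eef_pos']),rpyR(s['tcp_rot']),s
def plan(g,rpy,off=171.):
    """rows to bring grasp point (off ahead of TCP) to g with orientation rpy"""
    p,R,s=tcp(); T=rpyR(rpy); tp=np.array(g,float)-T[:,2]*-off*-1 if False else np.array(g,float)-T[:,2]*off
    d=R.T@(tp-p)/150; r=Rn.from_matrix(R.T@T).as_rotvec()/(np.pi/4)
    print('shift',d.round(3),'turn',r.round(3),'n=',np.ceil(np.linalg.norm(d)*150/62.5),'t',round(s['t'],2)); return d,r
def st():
    p,R,s=tcp(); print('t',round(s['t'],2),'grasp',(p+R[:,2]*171).round(1),'rpy',s['tcp_rot'].round(3),'F',s['ft_force'].round(1),'open',round(s['opening']*95,1))
E
python3 - <<'E'
from h import *
plan([470,150,240],[np.pi,0,0])
# tongue heights by two views
c=cam('top'); s=cam('scene')
def mean(c,lo,hi,box,amin=20):
    h=cv2.cvtColor(c['img'],cv2.COLOR_RGB2HSV); m=cv2.inRange(h,lo,hi); k=np.zeros_like(m);k[box[1]:box[3],box[0]:box[2]]=1;m=m*k
    p=np.argwhere(m>0)[:,::-1]; return p.mean(0),len(p)
a=mean(c,(0,0,190),(180,40,255),(198,170,218,190)); b=mean(s,(0,0,190),(180,40,255),(340,222,358,238)); print(a,b)
P=[x['fx'] for x in (c,s)]
def K(c): return np.array([[c['fx'],0,c['cx']],[0,c['fy'],c['cy']],[0,0,1]])
def tri(c,a,s,b):
    X=cv2.triangulatePoints(K(c)@np.c_[c['R'],c['t']],K(s)@np.c_[s['R'],s['t']],np.array(a,float).reshape(2,1),np.array(b,float).reshape(2,1)); return (X[:3]/X[3]).ravel().round(1)
print(tri(c,a[0],s,b[0]))
a=mean(c,(0,150,80),(4,255,255),(280,160,305,180)); b=mean(s,(0,150,80),(4,255,255),(262,228,276,244)); print(a,b,tri(c,a[0],s,b[0]))
E
```

```text
shift [ 3.26  -3.727 -0.042] turn [-0.001  0.     0.564] n= 12.0 t 0.2
(array([207.95238095, 179.61904762]), 126) (array([348.56, 229.4 ]), 25)
[571.3 266.7  61.2]
(array([293.45098039, 168.96078431]), 51) (array([269.        , 235.75757576]), 33) [ 5.898e+02 -3.000e-01  1.268e+02]
```

```bash
for i in 1; do python3 -m pendant '[{"x":0.815,"y":-0.932,"z":0},{"x":0.815,"y":-0.932,"z":0},{"x":0.815,"y":-0.932,"z":0},{"x":0.815,"y":-0.932,"z":0}]'; python3 -m pendant '[{"x":0.815,"y":-0.932,"z":0},{"x":0.815,"y":-0.932,"z":0},{"x":0.815,"y":-0.932,"z":0},{"x":0.815,"y":-0.932,"z":0}]';python3 -m pendant '[{"x":0.815,"y":-0.932,"z":0},{"x":0.815,"y":-0.932,"z":0},{"x":0.815,"y":-0.932,"z":0},{"x":0.815,"y":-0.932,"z":0}]';python3 -m pendant '[{"x":0.815,"y":-0.932,"z":0,"rz":0.564},{"x":0.815,"y":-0.932,"z":0,"rz":0.564},{"x":0.815,"y":-0.932,"z":0,"rz":0.564},{"x":0.815,"y":-0.932,"z":0,"rz":0.564},{"x":0.815,"y":-0.932,"z":0,"rz":0.564}]'; done
python3 - <<'E'
from h import *
st(); cam('wrist','w1.png'); cam('top','t1.png')
E
```

```text
t 0.3 grasp [ 267.8 -564.7  233.6] rpy [-3.141 -0.     0.443] F [-0.3  0.2 -0.4] open 95.0invalid input
invalid input
invalid input
invalid input
```

View pics/w1.png

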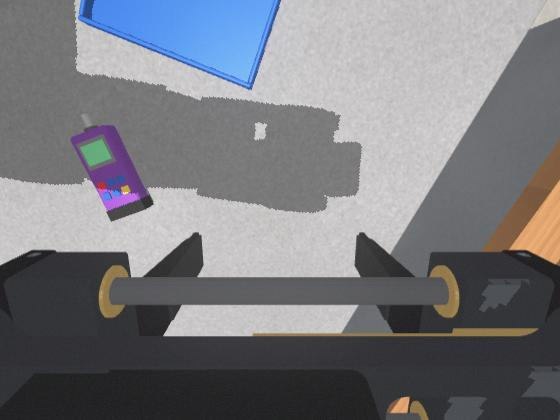

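Every row probably needs all the fields.

```bash
python3 -m pendant '[{"x":0.815,"y":-0.932,"z":0,"rx":0,"ry":0,"rz":0,"jaw":1},{"x":0.815,"y":-0.932,"z":0,"rx":0,"ry":0,"rz":0,"jaw":1},{"x":0.815,"y":-0.932,"z":0,"rx":0,"ry":0,"rz":0,"jaw":1}]'
```

```text
t: 0.78
eef_pos: [318.5, -384.2, 404.8]
tcp_rot: [3.141, -0.0, 0.442]
ft_force: [0.4, 0.4, -0.4]
opening: 0.999
```

```bash
python3 -m pendant '[{"x":0.815,"y":-0.932,"z":0,"rx":0,"ry":0,"rz":0,"jaw":1},{"x":0.815,"y":-0.932,"z":0,"rx":0,"ry":0,"rz":0,"jaw":1},{"x":0.815,"y":-0.932,"z":0,"rx":0,"ry":0,"rz":0,"jaw":1}]'
python3 -m pendant '[{"x":0.815,"y":-0.932,"z":0,"rx":0,"ry":0,"rz":0,"jaw":1},{"x":0.815,"y":-0.932,"z":0,"rx":0,"ry":0,"rz":0,"jaw":1},{"x":0.815,"y":-0.932,"z":0,"rx":0,"ry":0,"rz":0,"jaw":1}]'
python3 -m pendant '[{"x":0.815,"y":-0.932,"z":0,"rx":0,"ry":0,"rz":0.564,"jaw":1},{"x":0.815,"y":-0.932,"z":0,"rx":0,"ry":0,"rz":0.564,"jaw":1},{"x":0.815,"y":-0.932,"z":0,"rx":0,"ry":0,"rz":0.564,"jaw":1},{"x":0.815,"y":-0.932,"z":0,"rx":0,"ry":0,"rz":0.564,"jaw":1}]'
python3 - <<'E'
from h import *
st(); plan([470,150,240],[np.pi,0,0]); cam('wrist','w1.png'); cam('top','t1.png')
E
```

```text
t: 1.15
eef_pos: [369.0, -205.4, 405.0]
tcp_rot: [3.141, -0.0, 0.442]
ft_force: [0.8, 0.4, -1.1]
opening: 0.999
t: 1.52
eef_pos: [419.6, -26.6, 405.1]
tcp_rot: [3.141, -0.001, 0.443]
ft_force: [1.1, -1.0, 1.0]
opening: 0.997
t: 2.02
eef_pos: [470.3, 152.7, 404.7]
tcp_rot: [-3.141, -0.0, 0.001]
ft_force: [-1.1, 0.1, -1.1]
opening: 1.0
t 2.02 grasp [470.4 152.8 233.7] rpy [-3.141e+00 -0.000e+00  1.000e-03] F [-1.1  0.1 -1.1] open 95.0
shift [-0.002  0.018 -0.042] turn [-0.    -0.001  0.002] n= 1.0 t 2.02
```

View pics/w1.png

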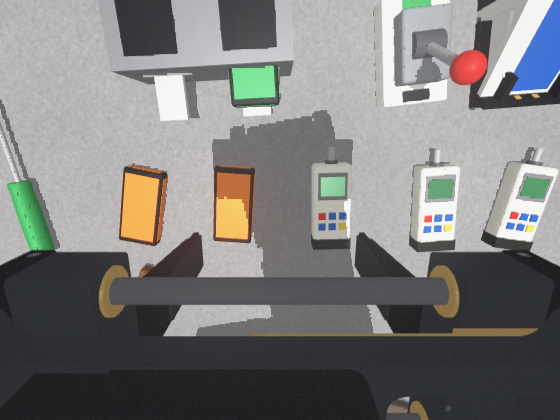

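View pics/t1.png

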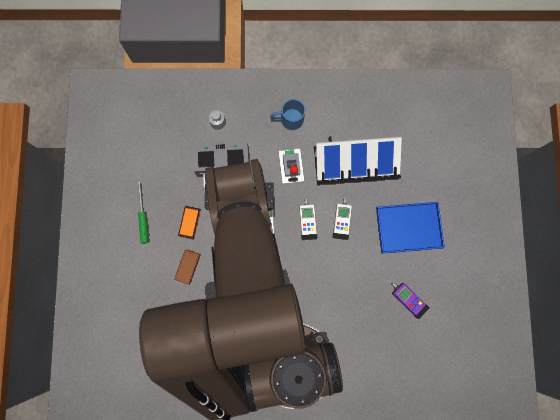

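The wrist view shows the tongue at (172,97), the green pack at (254,85), the orange packs at (143,205) and (234,204), and the three gauges. I'll enlarge the charger area for its corners.

```bash
python3 - <<'E'
from h import *
im=cv2.imread('pics/w1.png')
cv2.imwrite('pics/w1z.png',cv2.resize(im[0:130,100:300],None,fx=4,fy=4,interpolation=cv2.INTER_CUBIC))
E
```

```text
(no output)
```

View pics/w1z.png

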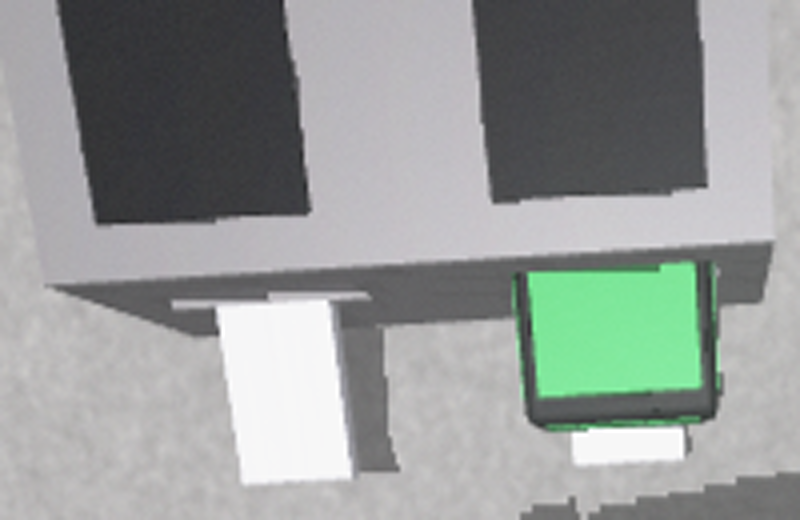

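```bash
python3 - <<'E'
from h import *
c=cam('wrist'); print(-c['R'].T@c['t'])
A=onz(c,112.5,71.2,83.5);B=onz(c,293.2,60.5,83.5);print(A,B,np.linalg.norm(A-B))
for z in (40,45,50,55,60):
    a=onz(c,160.7,121.2,z);b=onz(c,188.5,119.5,z);d=onz(c,243.7,116.2,z);e=onz(c,271.5,114.7,z)
    print(z,np.linalg.norm(a-b).round(1),np.linalg.norm(d-e).round(1),((a+b)/2).round(1),((d+e)/2).round(1),np.linalg.norm((a+b)/2-(d+e)/2).round(1))
hsv=cv2.cvtColor(c['img'],cv2.COLOR_RGB2HSV)
def blobs(name,lo,hi,z,amin=200,box=(100,0,560,260)):
    m=cv2.inRange(hsv,lo,hi); k=np.zeros_like(m);k[box[1]:box[3],box[0]:box[2]]=1;m=m*k;n,l,s,ce=cv2.connectedComponentsWithStats(m)
    for i in range(1,n):
        if s[i,4]<amin: continue
        pts=np.argwhere(l==i)[:,::-1].astype(np.float32)
        w=np.array([onz(c,u,v,z)[:2] for u,v in pts],np.float32)
        r=cv2.minAreaRect(w); print(name,s[i,4],ce[i].round(1),'rect',np.round(r[0],1),np.round(r[1],1),round(r[2],1))
blobs('orange',(5,150,60),(18,255,255),18)
blobs('green',(45,60,60),(85,255,255),70)
blobs('screen',(45,60,60),(85,255,255),26)
E
```

```text
[543.01201096 150.64668421 385.28181951]
[594.32517149 307.54509226  83.5       ] [604.29987659 137.36449268  83.5       ] 170.47266999313536
40 31.5 31.2 [551.2 267.6  40. ] [556.8 174.3  40. ] 93.5
45 31.0 30.7 [551.  265.9  45. ] [556.6 174.   45. ] 92.1
50 30.5 30.3 [550.9 264.2  50. ] [556.4 173.6  50. ] 90.8
55 30.1 29.8 [550.8 262.5  55. ] [556.2 173.3  55. ] 89.4
60 29.6 29.4 [550.7 260.8  60. ] [556.  172.9  60. ] 88.1
orange 2148 [137.5 206.5] rect [443.5 332. ] [42.9 87.2] 78.5
orange 906 [232.6 186.9] rect [459.  210.6] [42.  60.9] 86.6
orange 218 [160.  208.5] rect [440.4 303.8] [ 4.6 85.5] 78.4
green 212 [413.9   3.2] rect [655.7  24. ] [ 6.5 26.6] 0.3
green 1358 [252.2  81.6] rect [587.4 177.1] [29.7 42.2] 2.9
green 455 [331.5 186. ] rect [482.8  92.9] [19.8 25.8] 0.3
green 465 [533.4 187.5] rect [ 482.  -126.6] [26.3 21. ] 82.3
green 450 [439.1 188.5] rect [480.5 -24.2] [20.5 26.2] 4.2
screen 212 [413.9   3.2] rect [671.4   6.4] [ 7.4 30.3] 0.3
screen 1358 [252.2  81.6] rect [593.6 180.8] [33.8 48.1] 2.9
screen 455 [331.5 186. ] rect [474.4  84.9] [22.6 29.4] 0.3
screen 465 [533.4 187.5] rect [ 473.5 -165.3] [30. 24.] 82.3
screen 450 [439.1 188.5] rect [471.8 -48.6] [23.4 29.8] 4.2
```

```bash
python3 - <<'E'
from h import *
plan([581,175.5,110],[np.pi,0,.06])
plan([581,175.5,58],[np.pi,0,.06])
c=cam('top'); h=cv2.cvtColor(c['img'],cv2.COLOR_RGB2HSV); m=cv2.inRange(h,(100,120,60),(130,255,255)); m[:, :365]=0; m[:198]=0
p=np.argwhere(m>0)[:,::-1]; 
for z in (5,20):
    w=np.array([onz(c,u,v,z)[:2] for u,v in p],np.float32); print(cv2.minAreaRect(w))
E
```

```text
shift [ 0.742 -0.167  0.823] turn [ 0.001  0.001 -0.073] n= 3.0 t 2.17
shift [ 0.742 -0.167  1.169] turn [ 0.001  0.001 -0.073] n= 4.0 t 2.17
((333.698486328125, -386.98101806640625), (339.2677917480469, 205.48362731933594), 4.700315475463867)
((332.64178466796875, -382.87066650390625), (336.226318359375, 203.6415252685547), 4.700301647186279)
```

```bash
python3 -m pendant '[{"x":0.742,"y":-0.167,"z":0.6,"rx":0,"ry":0,"rz":-0.073,"jaw":1},{"x":0.742,"y":-0.167,"z":0.82,"rx":0,"ry":0,"rz":-0.073,"jaw":1},{"x":0.742,"y":-0.167,"z":0.82,"rx":0,"ry":0,"rz":-0.073,"jaw":1},{"x":0.742,"y":-0.167,"z":0.82,"rx":0,"ry":0,"rz":-0.073,"jaw":1}]'
python3 - <<'E'
from h import *
st(); plan([581,175.5,58],[np.pi,0,.06]);cam('wrist','w2.png')
c=cam('top'); h=cv2.cvtColor(c['img'],cv2.COLOR_RGB2HSV); m=cv2.inRange(h,(100,120,60),(130,255,255)); m[:, :365]=0; m[:198]=0; m[258:]=0
p=np.argwhere(m>0)[:,::-1]; 
for z in (5,20):
    w=np.array([onz(c,u,v,z)[:2] for u,v in p],np.float32); print(cv2.minAreaRect(w))
E
```

```text
t: 2.72
eef_pos: [582.0, 173.3, 279.0]
tcp_rot: [3.141, 0.005, 0.056]
ft_force: [-0.3, 0.2, -0.0]
opening: 1.001
t 2.73 grasp [581.3 173.1 108. ] rpy [3.141 0.005 0.056] F [-0.3  0.2 -0. ] open 95.1
shift [-0.004 -0.015  0.333] turn [ 0.001  0.006 -0.005] n= 1.0 t 2.73
((427.21014404296875, -379.4452209472656), (151.8744659423828, 205.57142639160156), 4.451200485229492)
((425.3151550292969, -375.4023742675781), (150.51300048828125, 203.72857666015625), 4.451205253601074)
```

View pics/w2.png

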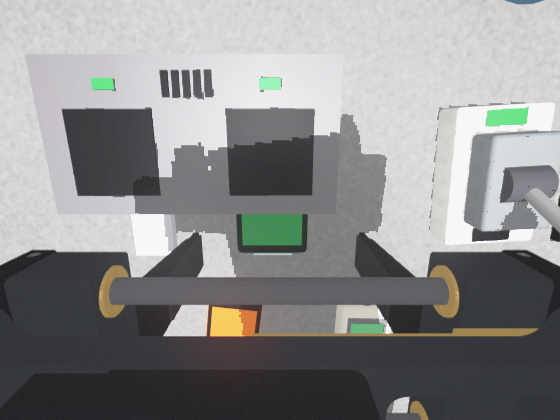

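Pack sits between the open fingers; its front edge is parallel to the tool. Go down and grip.

```bash
python3 -m pendant '[{"x":0,"y":-0.013,"z":0.333,"rx":0,"ry":0,"rz":0,"jaw":1},{"x":0,"y":-0.013,"z":0.333,"rx":0,"ry":0,"rz":0,"jaw":1},{"x":0,"y":-0.013,"z":0.333,"rx":0,"ry":0,"rz":0,"jaw":0.4},{"x":0,"y":-0.013,"z":0.333,"rx":0,"ry":0,"rz":0,"jaw":0.4},{"x":0,"y":-0.013,"z":0.333,"rx":0,"ry":0,"rz":0,"jaw":0.4},{"x":0,"y":-0.013,"z":0.333,"rx":0,"ry":0,"rz":0,"jaw":0.4},{"x":0,"y":-0.013,"z":0.333,"rx":0,"ry":0,"rz":0,"jaw":0.4}]'
python3 - <<'E'
from h import *
st()
E
```

```text
t: 3.7
eef_pos: [581.2, 177.1, 231.9]
tcp_rot: [3.142, -0.0, 0.057]
ft_force: [-0.8, 1.3, 1.5]
opening: 0.529
t 3.7 grasp [581.2 177.1  60.9] rpy [ 3.142 -0.     0.057] F [-0.8  1.3  1.5] open 50.3
```

```bash
python3 -m pendant '[{"x":-0.1,"y":0,"z":0,"rx":0,"ry":0,"rz":0,"jaw":0.4},{"x":-0.21,"y":0,"z":0,"rx":0,"ry":0,"rz":0,"jaw":0.4},{"x":-0.21,"y":0,"z":0,"rx":0,"ry":0,"rz":0,"jaw":0.4},{"x":-0.21,"y":0,"z":0,"rx":0,"ry":0,"rz":0,"jaw":0.65},{"x":-0.21,"y":0,"z":0,"rx":0,"ry":0,"rz":0,"jaw":0.65},{"x":-0.02,"y":0,"z":0,"rx":0,"ry":0,"rz":0,"jaw":0.65},{"x":-0.02,"y":0,"z":0,"rx":0,"ry":0,"rz":0,"jaw":0.4},{"x":-0.02,"y":0,"z":0,"rx":0,"ry":0,"rz":0,"jaw":0.4},{"x":-0.02,"y":0,"z":0,"rx":0,"ry":0,"rz":0,"jaw":0.4}]'
python3 - <<'E'
from h import *
st();cam('wrist','w3.png')
E
```

```text
t: 4.82
eef_pos: [577.7, 176.8, 231.5]
tcp_rot: [3.141, 0.001, 0.057]
ft_force: [-0.0, 0.4, -1.9]
opening: 0.523
t 4.83 grasp [577.5 176.8  60.5] rpy [3.141e+00 1.000e-03 5.700e-02] F [-0.   0.4 -1.9] open 49.6
```

View pics/w3.png

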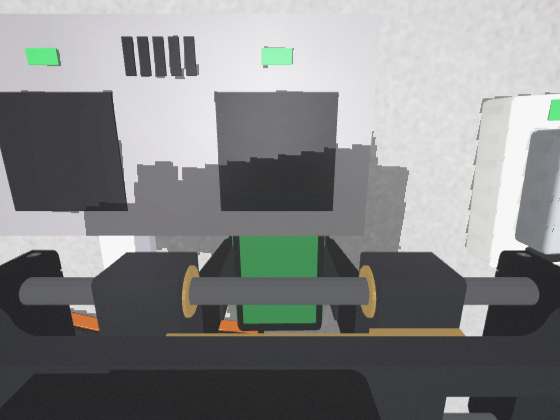

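```bash
python3 -m pendant '[{"x":0,"y":0,"z":0,"rx":0,"ry":0,"rz":0,"jaw":0.6},{"x":0,"y":0,"z":0,"rx":0,"ry":0,"rz":0,"jaw":0.6},{"x":0,"y":0,"z":-0.045,"rx":0,"ry":0,"rz":0,"jaw":0.6},{"x":0,"y":0,"z":-0.045,"rx":0,"ry":0,"rz":0,"jaw":0.4},{"x":0,"y":0,"z":-0.045,"rx":0,"ry":0,"rz":0,"jaw":0.4},{"x":0,"y":0,"z":-0.045,"rx":0,"ry":0,"rz":0,"jaw":0.4},{"x":-0.2,"y":0,"z":-0.045,"rx":0,"ry":0,"rz":0,"jaw":0.4},{"x":-0.45,"y":0,"z":-0.06,"rx":0,"ry":0,"rz":0,"jaw":0.4},{"x":-0.6,"y":0,"z":-0.5,"rx":0,"ry":0,"rz":0,"jaw":0.4},{"x":-0.7,"y":0,"z":-0.8,"rx":0,"ry":0,"rz":0,"jaw":0.4}]'
python3 - <<'E'
from h import *
st();cam('wrist','w4.png'); plan([425,-375,110],[np.pi,0,.078])
E
```

```text
t: 6.12
eef_pos: [472.5, 170.8, 352.9]
tcp_rot: [3.141, 0.001, 0.057]
ft_force: [0.4, 0.3, -0.8]
opening: 0.525
t 6.12 grasp [472.3 170.8 181.9] rpy [3.141e+00 1.000e-03 5.700e-02] F [ 0.4  0.3 -0.8] open 49.9
shift [-0.523  3.617  0.512] turn [-0.001 -0.007 -0.026] n= 9.0 t 6.17
```

View pics/w4.png

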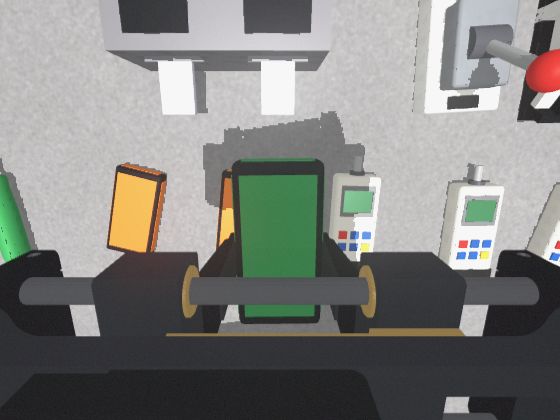

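```bash
python3 -m pendant '[{"x":-0.13,"y":0.9,"z":0,"rx":0,"ry":0,"rz":0,"jaw":0.4},{"x":-0.13,"y":0.9,"z":0,"rx":0,"ry":0,"rz":0,"jaw":0.4},{"x":-0.13,"y":0.9,"z":0,"rx":0,"ry":0,"rz":0,"jaw":0.4}]'
python3 -m pendant '[{"x":-0.13,"y":0.9,"z":0,"rx":0,"ry":0,"rz":0,"jaw":0.4},{"x":-0.13,"y":0.9,"z":0,"rx":0,"ry":0,"rz":0,"jaw":0.4},{"x":-0.13,"y":0.9,"z":0,"rx":0,"ry":0,"rz":0,"jaw":0.4}]'
python3 -m pendant '[{"x":-0.13,"y":0.9,"z":0,"rx":0,"ry":0,"rz":0,"jaw":0.4},{"x":-0.13,"y":0.9,"z":0,"rx":0,"ry":0,"rz":0,"jaw":0.4},{"x":-0.13,"y":0.9,"z":0,"rx":0,"ry":0,"rz":0,"jaw":0.4}]'
python3 -m pendant '[{"x":-0.13,"y":0.9,"z":0.2,"rx":0,"ry":0,"rz":-0.02,"jaw":0.4},{"x":-0.13,"y":0.9,"z":0.5,"rx":0,"ry":0,"rz":-0.02,"jaw":0.4},{"x":-0.13,"y":0.9,"z":0.5,"rx":0,"ry":0,"rz":-0.02,"jaw":0.4},{"x":-0.13,"y":0.9,"z":0.5,"rx":0,"ry":0,"rz":-0.02,"jaw":0.4}]'
python3 - <<'E'
from h import *
st();cam('wrist','w5.png'); plan([425,-375,28],[np.pi,0,.078])
E
```

```text
t: 6.55
eef_pos: [461.2, 32.4, 351.6]
tcp_rot: [3.141, 0.0, 0.054]
ft_force: [0.8, 0.2, -3.5]
opening: 0.523
t: 6.92
eef_pos: [449.8, -103.4, 351.5]
tcp_rot: [3.141, 0.0, 0.054]
ft_force: [0.4, 0.6, -2.1]
opening: 0.527
t: 7.3
eef_pos: [438.2, -238.9, 351.4]
tcp_rot: [3.141, -0.0, 0.055]
ft_force: [0.6, 0.0, -2.6]
opening: 0.526
t: 7.8
eef_pos: [426.7, -372.8, 274.7]
tcp_rot: [-3.139, 0.002, 0.072]
ft_force: [-0.0, 0.7, -1.1]
opening: 0.523
t 7.8 grasp [ 426.3 -372.3  103.7] rpy [-3.139e+00  2.000e-03  7.200e-02] F [-0.   0.7 -1.1] open 49.7
shift [-0.013  0.021  0.513] turn [-0.002  0.002 -0.007] n= 2.0 t 7.85
```

View pics/w5.png

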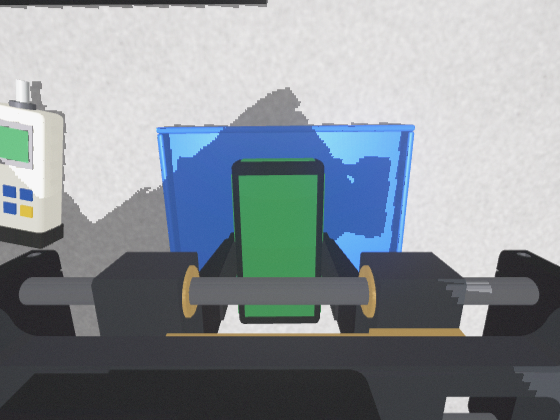

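```bash
python3 -m pendant '[{"x":-0.05,"y":0.02,"z":0.4,"rx":0,"ry":0,"rz":0,"jaw":0.4},{"x":-0.05,"y":0.02,"z":0.5,"rx":0,"ry":0,"rz":0,"jaw":0.4},{"x":-0.05,"y":0.02,"z":0.5,"rx":0,"ry":0,"rz":0,"jaw":0.4}]'
```

```text
t: 8.22
eef_pos: [419.9, -375.5, 202.2]
tcp_rot: [-3.141, 0.001, 0.074]
ft_force: [0.2, 1.3, -1.8]
opening: 0.522
```

```bash
python3 -m pendant '[{"x":0,"y":0,"z":0.025,"rx":0,"ry":0,"rz":0,"jaw":0.4},{"x":0,"y":0,"z":0.025,"rx":0,"ry":0,"rz":0,"jaw":0.65},{"x":0,"y":0,"z":0.025,"rx":0,"ry":0,"rz":0,"jaw":0.7},{"x":0,"y":0,"z":0.025,"rx":0,"ry":0,"rz":0,"jaw":0.8},{"x":0,"y":0,"z":-0.3,"rx":0,"ry":0,"rz":0,"jaw":0.8},{"x":0,"y":0,"z":-0.8,"rx":0,"ry":0,"rz":0,"jaw":1},{"x":0,"y":0,"z":-0.95,"rx":0,"ry":0,"rz":0,"jaw":1}]'
python3 - <<'E'
from h import *
st();cam('wrist','w6.png'); cam('top','t6.png')
E
```

```text
t: 9.1
eef_pos: [419.1, -376.2, 347.4]
tcp_rot: [3.139, -0.002, 0.073]
ft_force: [0.1, 0.1, -0.6]
opening: 0.953
t 9.1 grasp [ 419.4 -376.6  176.4] rpy [ 3.139e+00 -2.000e-03  7.300e-02] F [ 0.1  0.1 -0.6] open 90.6
```

View pics/w6.png

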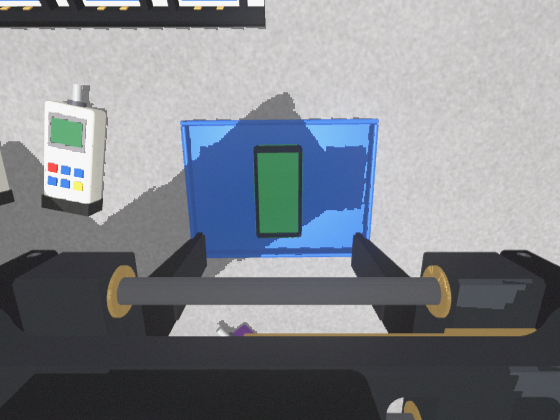

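View pics/t6.png

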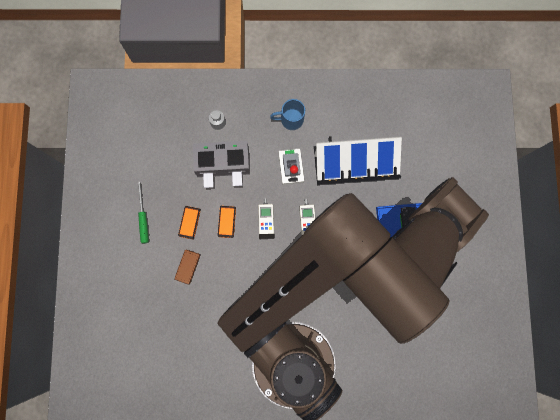

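Green pack lies flat in the tray (wrist (278,192)). Next are the gauges, starting with the right one into the right bay. First a look at the stand from nearby.

```bash
python3 -m pendant '[{"x":0.2,"y":-0.6,"z":-0.4,"rx":0,"ry":0,"rz":0.09,"jaw":1},{"x":0.2,"y":-1,"z":-0.4,"rx":0,"ry":0,"rz":0.09,"jaw":1},{"x":0.2,"y":-1,"z":-0.4,"rx":0,"ry":0,"rz":0.09,"jaw":1},{"x":0.2,"y":-1,"z":-0.4,"rx":0,"ry":0,"rz":0.09,"jaw":1}]'
python3 - <<'E'
from h import *
st();cam('wrist','w7.png')
im=cv2.imread('pics/w7.png'); cv2.imwrite('pics/w7z.png',cv2.resize(im[0:260,150:550],None,fx=2,fy=2,interpolation=cv2.INTER_CUBIC))
E
```

```text
t: 9.7
eef_pos: [438.1, -222.3, 404.5]
tcp_rot: [3.141, -0.0, 0.005]
ft_force: [0.4, -0.2, -0.5]
opening: 0.999
t 9.7 grasp [ 438.2 -222.4  233.5] rpy [ 3.141 -0.     0.005] F [ 0.4 -0.2 -0.5] open 94.9
```

View pics/w7z.png

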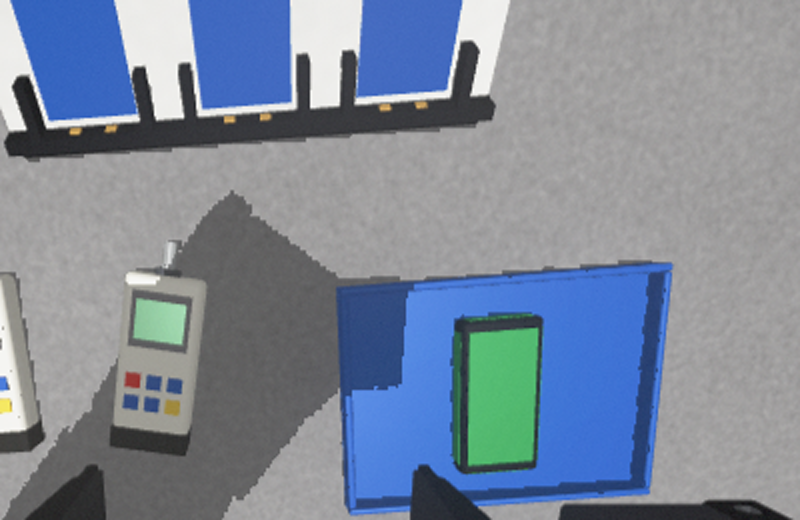

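```bash
python3 - <<'E'
from h import *
c=cam('wrist'); im=c['img']; hsv=cv2.cvtColor(im,cv2.COLOR_RGB2HSV); v=im.max(2).astype(int)
# junction per column
pts=[]
for u0 in range(150,400):
    col=v[:90,u0]; 
    # from lip's bottom upward: find last non-dark above lip run
    d=np.where(col<75)[0]
    if len(d)<5: continue
    # top of lowest dark run
    e=d[-1]; k=e
    while k>0 and col[k-1]<75: k-=1
    pts.append((u0,k,e))
pts=np.array(pts); print(pts[::12].tolist())
m=cv2.inRange(hsv,(105,120,60),(125,255,255)); m[100:]=0
n,l,s,ce=cv2.connectedComponentsWithStats(m)
for i in range(1,n):
    if s[i,4]<200: continue
    p=np.argwhere(l==i)[:,::-1]; vb=p[:,1].max(); 
    # bottom rows: sides
    for vv in (vb-14,vb-8): 
        q=p[p[:,1]==vv]; print(i,vv,q[:,0].min(),q[:,0].max())
    print('bottom pts',[(u,p[p[:,0]==u][:,1].max()) for u in range(p[:,0].min()+6,p[:,0].max(),8)])
E
```

```text
[[152, 68, 75], [164, 43, 78], [176, 65, 77], [188, 67, 76], [200, 63, 75], [212, 62, 74], [224, 52, 73], [236, 60, 72], [248, 59, 71], [260, 61, 71], [272, 58, 70], [284, 60, 69], [296, 56, 68], [308, 55, 67], [320, 27, 66], [332, 53, 65], [344, 55, 64], [356, 53, 63], [368, 50, 62], [380, 21, 61], [392, 48, 59]]
1 45 168 214
1 51 170 215
bottom pts [(160, np.int64(20)), (168, np.int64(45)), (176, np.int64(59)), (184, np.int64(58)), (192, np.int64(58)), (200, np.int64(57)), (208, np.int64(57))]
2 39 248 293
2 45 249 293
bottom pts [(249, np.int64(50)), (257, np.int64(53)), (265, np.int64(52)), (273, np.int64(52)), (281, np.int64(51)), (289, np.int64(50))]
3 33 328 373
3 39 328 372
bottom pts [(333, np.int64(47)), (341, np.int64(46)), (349, np.int64(46)), (357, np.int64(45)), (365, np.int64(44)), (373, np.int64(36))]
```

```bash
python3 - <<'E'
from h import *
c=cam('wrist')
px=[(193.3,63),(271.3,57.8),(350,52.6)]
for z in (15,20,25):
    P=[onz(c,*p,z) for p in px]; print(z,[p.round(1)[:2].tolist() for p in P],np.linalg.norm(P[0]-P[1]).round(1),np.linalg.norm(P[1]-P[2]).round(1), np.arctan2(P[0][0]-P[2][0],-(P[0][1]-P[2][1])))
# stand top-edge / lip ends with top camera
t=cam('top','t7.png'); im=cv2.imread('pics/t7.png'); cv2.imwrite('pics/t7z.png',cv2.resize(im[125:195,300:420],None,fx=6,fy=6,interpolation=cv2.INTER_CUBIC))
E
```

```text
15 [[583.1, -127.0], [588.8, -216.5], [594.5, -306.0]] 89.6 89.7 -3.0777235072604068
20 [[582.1, -128.4], [587.8, -216.6], [593.4, -304.9]] 88.4 88.5 -3.0777235072604068
25 [[581.1, -129.7], [586.7, -216.7], [592.3, -303.8]] 87.2 87.3 -3.0777235072604068
```

View pics/t7z.png

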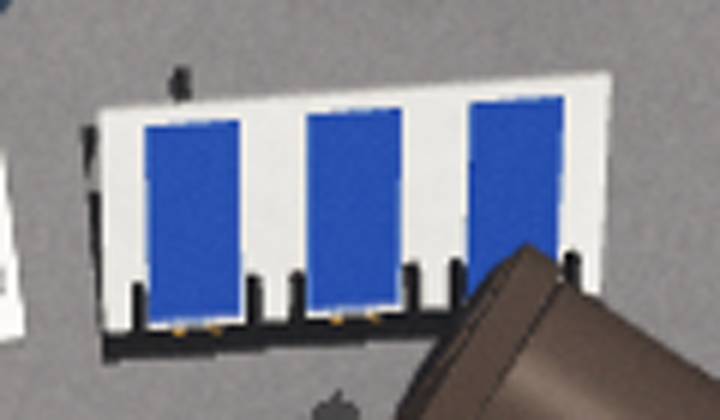

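```bash
python3 - <<'E'
from h import *
t=cam('top'); 
for z in (15,20,25,30): print(z,onz(t,332.4,178.9,z).round(1),onz(t,359.5,177.4,z).round(1))
# top edge: left and right ends, z=92
a=onz(t,316.5,143.3,92);b=onz(t,401.6,137.3,92);print(a,b,np.linalg.norm(a-b))
K=lambda c:np.array([[c['fx'],0,c['cx']],[0,c['fy'],c['cy']],[0,0,1]])
c=cam('wrist')
for p,q in (((332.4,178.9),(193.3,63)),((359.5,177.4),(271.3,57.8))):
    X=cv2.triangulatePoints(K(t)@np.c_[t['R'],t['t']],K(c)@np.c_[c['R'],c['t']],np.array(p).reshape(2,1),np.array(q).reshape(2,1)); print((X[:3]/X[3]).ravel().round(1))
E
```

```text
15 [ 583.4 -131.7   15. ] [ 588.3 -220.2   15. ]
20 [ 582.3 -131.1   20. ] [ 587.2 -219.4   20. ]
25 [ 581.2 -130.4   25. ] [ 586.1 -218.5   25. ]
30 [ 580.1 -129.8   30. ] [ 585.  -217.6   30. ]
[680.87924245 -74.72426321  92.        ] [ 700.29788384 -343.63125078   92.        ] 269.6072172517498
[ 581.3 -130.5   24.2]
[ 585.4 -217.8   28.6]
```

```bash
python3 - <<'E'
from h import *
c=cam('wrist'); hsv=cv2.cvtColor(c['img'],cv2.COLOR_RGB2HSV)
# gauge2 body outline: corner pixels from zoom (2x,+150): foot top corners & head
for z,ps in ((26,[(110,428),(189,437),(124,270),(207,280)]),(26,[(132,296),(190,298),(128,344),(186,350)])):
    for p in ps: print(onz(c,p[0]/2+150,p[1]/2,z).round(1)[:2])
plan([443,-158.7,90],[np.pi,0,-.136]);plan([443,-158.7,22],[np.pi,0,-.136])
E
```

```text
[ 405.9 -132.9]
[ 400.  -182.8]
[ 503.  -147.3]
[ 497.4 -196.2]
[ 488.  -151.3]
[ 486.9 -185.9]
[ 459.2 -147.3]
[ 455.6 -182.5]
shift [ 0.034 -0.444  0.952] turn [-0.     0.001  0.174] n= 3.0 t 10.05
shift [ 0.034 -0.444  1.405] turn [-0.     0.001  0.174] n= 4.0 t 10.05
```

```bash
python3 -m pendant '[{"x":0.05,"y":-0.41,"z":0.9,"rx":0,"ry":0,"rz":0.18,"jaw":1},{"x":0.05,"y":-0.41,"z":0.9,"rx":0,"ry":0,"rz":0.18,"jaw":1},{"x":0.05,"y":-0.41,"z":0.9,"rx":0,"ry":0,"rz":0.18,"jaw":1},{"x":0.05,"y":-0.41,"z":0.9,"rx":0,"ry":0,"rz":0.18,"jaw":1}]'
python3 - <<'E'
from h import *
st();cam('wrist','w8.png');plan([445.5,-163.5,22],[np.pi,0,-.14])
E
```

```text
t: 10.55
eef_pos: [445.5, -162.9, 267.9]
tcp_rot: [-3.14, 0.003, -0.139]
ft_force: [-0.9, 0.9, 0.5]
opening: 0.999
t 10.55 grasp [ 445.  -162.7   96.9] rpy [-3.14e+00  3.00e-03 -1.39e-01] F [-0.9  0.9  0.5] open 94.9
shift [-0.001  0.001  0.507] turn [-0.     0.001  0.001] n= 2.0 t 10.6
```

View pics/w8.png

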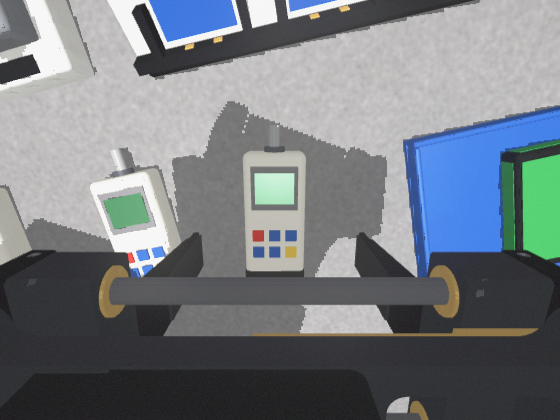

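```bash
python3 -m pendant '[{"x":0,"y":0,"z":0.35,"rx":0,"ry":0,"rz":0,"jaw":0.8},{"x":0,"y":0,"z":0.48,"rx":0,"ry":0,"rz":0,"jaw":0.75},{"x":0,"y":0,"z":0.48,"rx":0,"ry":0,"rz":0,"jaw":0.75}]'
```

```text
t: 10.98
eef_pos: [445.7, -163.8, 197.3]
tcp_rot: [-3.142, 0.0, -0.14]
ft_force: [0.4, 0.1, 0.6]
opening: 0.769
```

```bash
python3 -m pendant '[{"x":0,"y":0,"z":0.027,"rx":0,"ry":0,"rz":0,"jaw":0.7},{"x":0,"y":0,"z":0.027,"rx":0,"ry":0,"rz":0,"jaw":0.35},{"x":0,"y":0,"z":0.027,"rx":0,"ry":0,"rz":0,"jaw":0.35},{"x":0,"y":0,"z":0.027,"rx":0,"ry":0,"rz":0,"jaw":0.35},{"x":0,"y":0,"z":0.027,"rx":0,"ry":0,"rz":0,"jaw":0.35},{"x":0,"y":0,"z":-0.4,"rx":0,"ry":0,"rz":0,"jaw":0.35},{"x":0,"y":0,"z":-0.8,"rx":0,"ry":0,"rz":0,"jaw":0.35}]'
python3 - <<'E'
from h import *
st()
b=np.array([593,-304,20.]); psi=.067; T=rpyR([np.pi,-np.radians(35),psi]); ux=T[:,0]; n=-T[:,2]
for d in ((140,80),(57+25,22+25),(58,24)):
    g=b+ux*d[0]+n*d[1]; print(g.round(1)); plan(g,[np.pi,-np.radians(35),psi])
E
```

```text
t: 11.85
eef_pos: [445.4, -162.9, 318.3]
tcp_rot: [-3.141, 0.002, -0.139]
ft_force: [1.2, -0.8, -4.0]
opening: 0.505
t 11.85 grasp [ 445.  -162.7  147.3] rpy [-3.141e+00  2.000e-03 -1.390e-01] F [ 1.2 -0.8 -4. ] open 48.0
[ 661.6 -299.4  165.8]
shift [0.914 0.835 0.08 ] turn [ 0.079  0.778 -0.254] n= 3.0 t 11.85
[ 633.1 -301.3  105.5]
shift [0.728 0.874 0.482] turn [ 0.079  0.778 -0.254] n= 3.0 t 11.85
[ 626.7 -301.7   72.9]
shift [0.687 0.883 0.7  ] turn [ 0.079  0.778 -0.254] n= 4.0 t 11.85
```

```bash
python3 -m pendant '[{"x":0.45,"y":0.42,"z":0,"rx":0.03,"ry":0.3,"rz":-0.1,"jaw":0.35},{"x":0.9,"y":0.835,"z":0.08,"rx":0.079,"ry":0.778,"rz":-0.254,"jaw":0.35},{"x":0.9,"y":0.835,"z":0.08,"rx":0.079,"ry":0.778,"rz":-0.254,"jaw":0.35},{"x":0.9,"y":0.835,"z":0.08,"rx":0.079,"ry":0.778,"rz":-0.254,"jaw":0.35},{"x":0.9,"y":0.835,"z":0.08,"rx":0.079,"ry":0.778,"rz":-0.254,"jaw":0.35}]'
python3 - <<'E'
from h import *
st();cam('wrist','w9.png');cam('scene','s9.png')
b=np.array([593,-304,20.]); psi=.067; T=rpyR([np.pi,-np.radians(35),psi]); ux=T[:,0]; n=-T[:,2]
for d in ((66,45),(66,24)):
    g=b+ux*d[0]+n*d[1]; plan(g,[np.pi,-np.radians(35),psi])
E
```

```text
t: 12.48
eef_pos: [561.6, -306.3, 304.3]
tcp_rot: [-3.142, -0.612, 0.066]
ft_force: [-0.6, 0.1, -3.9]
opening: 0.505
t 12.47 grasp [ 659.6 -299.8  164.4] rpy [-3.142 -0.612  0.066] F [-0.6  0.1 -3.9] open 48.0
shift [-0.476  0.006  0.237] turn [ 0.     0.001 -0.001] n= 2.0 t 12.57
shift [-0.476  0.006  0.377] turn [ 0.     0.001 -0.001] n= 2.0 t 12.57
```

View pics/w9.png

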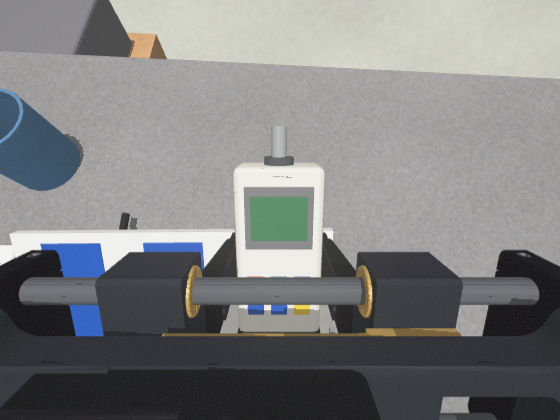

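```bash
python3 -m pendant '[{"x":-0.3,"y":0.006,"z":0.1,"rx":0,"ry":0,"rz":0,"jaw":0.35},{"x":-0.476,"y":0.006,"z":0.23,"rx":0,"ry":0,"rz":0,"jaw":0.35},{"x":-0.476,"y":0.006,"z":0.23,"rx":0,"ry":0,"rz":0,"jaw":0.35},{"x":-0.476,"y":0.006,"z":0.23,"rx":0,"ry":0,"rz":0,"jaw":0.35}]'
python3 - <<'E'
from h import *
st();c=cam('scene','s10.png'); im=cv2.imread('pics/s10.png'); cv2.imwrite('pics/s10z.png',cv2.resize(im[200:320,120:300],None,fx=4,fy=4,interpolation=cv2.INTER_CUBIC)); cam('wrist','w10.png')
b=np.array([593,-304,20.]); psi=.067; T=rpyR([np.pi,-np.radians(35),psi]); ux=T[:,0]; n=-T[:,2]
for d in ((66,24),(58,24)):
    g=b+ux*d[0]+n*d[1]; plan(g,[np.pi,-np.radians(35),psi])
E
```

```text
t: 13.08
eef_pos: [524.1, -309.0, 237.4]
tcp_rot: [3.14, -0.614, 0.068]
ft_force: [-0.6, -0.2, -3.6]
opening: 0.501
t 13.07 grasp [ 622.4 -302.6   97.6] rpy [ 3.14  -0.614  0.068] F [-0.6 -0.2 -3.6] open 47.6
shift [-0.015 -0.003  0.152] turn [ 0.002 -0.005  0.002] n= 1.0 t 13.18
shift [-0.069 -0.003  0.152] turn [ 0.002 -0.005  0.002] n= 1.0 t 13.18
```

View pics/s10z.png

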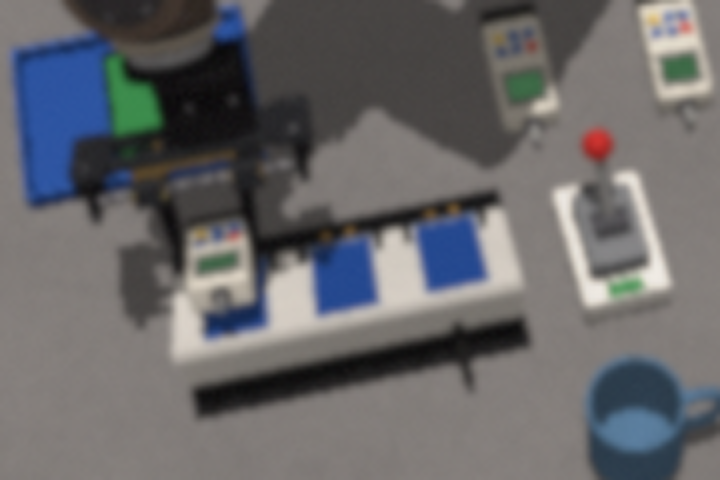

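View pics/w10.png

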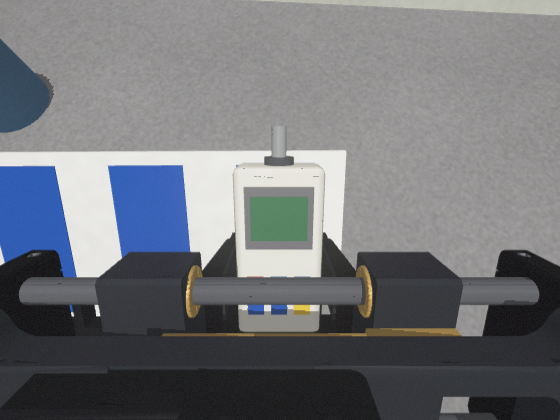

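```bash
python3 - <<'E'
from h import *
c=cam('wrist'); p,R,s=tcp()
b=np.array([593,-304,20.]); psi=.067; T=rpyR([np.pi,-np.radians(35),psi]); n=-T[:,2]
def onpl(u,v,b,n):
    o,d=ray(c,u,v); return o+d*((b-o)@n)/(d@n)
for uv in ((110,166),(183,166),(236,166),(0,152),(346,152)):
    q=onpl(*uv,b,n)-b; print('bay2 frame',uv,(T.T@q*[1,-1,-1]).round(1))
g=p+R[:,2]*171
# gauge top face plane: 4 above grasp
for uv in ((235,200),(324,200)):
    q=onpl(*uv,g+n*4,n)-g; print('rel grasp',(R.T@q).round(1), 'bay2 y',((T.T@(q+g-b))*[1,-1,-1]).round(1))
E
```

```text
bay2 frame (110, 166) [117.7 111.7   0. ]
bay2 frame (183, 166) [117.8  62.7  -0. ]
bay2 frame (236, 166) [117.9  27.1  -0. ]
bay2 frame (0, 152) [126.9 183.3  -0. ]
bay2 frame (346, 152) [127.3 -46.4   0. ]
rel grasp [ 37.9 -21.6  -3.9] bay2 y [106.4  20.9  50.8]
rel grasp [37.9 24.3 -3.8] bay2 y [106.5 -25.   50.8]
```

```bash
python3 -m pendant '[{"x":0.02,"y":-0.023,"z":0,"rx":0,"ry":0,"rz":0,"jaw":0.35},{"x":0.02,"y":-0.023,"z":0.1,"rx":0,"ry":0,"rz":0,"jaw":0.35},{"x":0.02,"y":-0.023,"z":0.11,"rx":0,"ry":0,"rz":0,"jaw":0.35},{"x":0.02,"y":-0.023,"z":0.11,"rx":0,"ry":0,"rz":0,"jaw":0.35}]'
cat >> h.py <<'E'
PSI=.067
BAY=[np.array([581.6,-128.8,20.]),np.array([587.4,-214.6,20.]),np.array([593.2,-300.6,20.])]
def bay(i):
    """grasp in bay frame"""
    T=rpyR([np.pi,-np.radians(35),PSI]); p,R,s=tcp(); q=T.T@(p+R[:,2]*171-BAY[i])*[1,-1,-1]; f=T.T@s['ft_force']*[1,-1,-1]
    print('bay',i,'grasp',q.round(1),'F up/side/out',f.round(1),'t',round(s['t'],2),'open',round(s['opening']*95,1))
def planbay(i,x,y,n):
    T=rpyR([np.pi,-np.radians(35),PSI]); return plan(BAY[i]+T[:,0]*x-T[:,1]*y-T[:,2]*n,[np.pi,-np.radians(35),PSI])
E
python3 -c "
from h import *
bay(2);planbay(2,66,0,22)"
```

```text
t: 13.72
eef_pos: [535.2, -304.9, 223.7]
tcp_rot: [3.141, -0.612, 0.067]
ft_force: [0.6, -0.3, -3.5]
opening: 0.502
bay 2 grasp [69.5 -0.5 29.2] F up/side/out [-1.5 -0.4 -3.2] t 13.72 open 47.7
shift [-0.022 -0.003  0.048] turn [ 0.001 -0.002  0.   ] n= 1.0 t 13.72
```

```bash
python3 -m pendant '[{"x":0,"y":-0.003,"z":0.04,"rx":0,"ry":0,"rz":0,"jaw":0.35},{"x":0,"y":-0.003,"z":0.04,"rx":0,"ry":0,"rz":0,"jaw":0.35}]'
python3 -c "
from h import *
bay(2)"
python3 -m pendant '[{"x":-0.03,"y":0,"z":0,"rx":0,"ry":0,"rz":0,"jaw":0.35},{"x":-0.05,"y":0,"z":0,"rx":0,"ry":0,"rz":0,"jaw":0.35},{"x":-0.05,"y":0,"z":0,"rx":0,"ry":0,"rz":0,"jaw":0.35}]'
python3 -c "
from h import *
bay(2); cam('scene','s11.png'); im=cv2.imread('pics/s11.png'); cv2.imwrite('pics/s11z.png',cv2.resize(im[230:320,150:270],None,fx=6,fy=6,interpolation=cv2.INTER_CUBIC))"
```

```text
t: 13.98
eef_pos: [538.6, -304.3, 218.9]
tcp_rot: [3.141, -0.613, 0.067]
ft_force: [0.7, -0.3, -3.5]
opening: 0.505
bay 2 grasp [69.6 -0.2 23.3] F up/side/out [-1.5 -0.3 -3.3] t 13.97 open 48.0
t: 14.35
eef_pos: [532.1, -304.9, 214.9]
tcp_rot: [3.14, -0.613, 0.067]
ft_force: [0.5, -0.0, -4.2]
opening: 0.499
bay 2 grasp [62.  -0.4 23.8] F up/side/out [-2.  -0.1 -3.7] t 14.35 open 47.4
```

View pics/s11z.png

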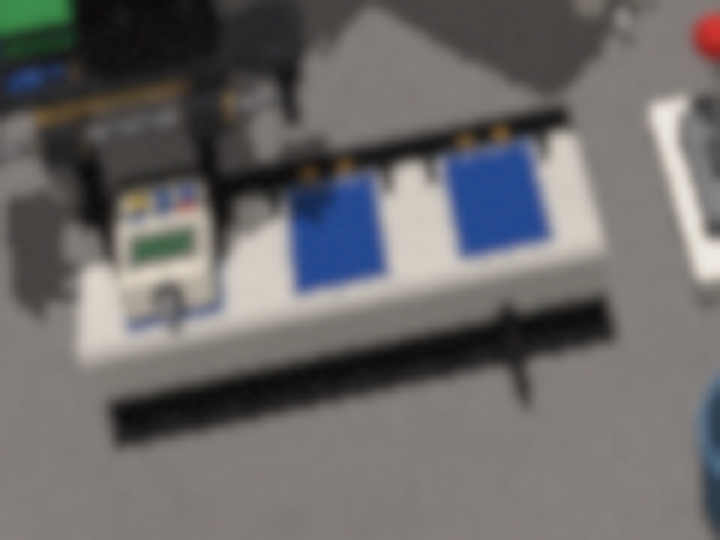

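```bash
python3 -m pendant '[{"x":0,"y":0,"z":0.013,"rx":0,"ry":0,"rz":0,"jaw":0.35},{"x":0,"y":0,"z":0.013,"rx":0,"ry":0,"rz":0,"jaw":0.35}]'
python3 -c "
from h import *
bay(2)"
python3 -m pendant '[{"x":-0.02,"y":0,"z":0,"rx":0,"ry":0,"rz":0,"jaw":0.35},{"x":-0.04,"y":0,"z":0,"rx":0,"ry":0,"rz":0,"jaw":0.35},{"x":-0.04,"y":0,"z":0,"rx":0,"ry":0,"rz":0,"jaw":0.35}]'
python3 -c "
from h import *
bay(2)"
```

```text
t: 14.65
eef_pos: [533.7, -304.7, 213.3]
tcp_rot: [3.14, -0.613, 0.067]
ft_force: [-0.1, -0.0, -2.9]
opening: 0.504
bay 2 grasp [62.4 -0.3 21.6] F up/side/out [-1.7 -0.  -2.3] t 14.65 open 47.9
t: 15.02
eef_pos: [529.4, -305.0, 210.8]
tcp_rot: [3.14, -0.616, 0.068]
ft_force: [6.4, 2.5, 0.1]
opening: 0.501
bay 2 grasp [57.9 -0.2 22. ] F up/side/out [ 5.4  2.  -3.7] t 15.03 open 47.6
```

```bash
python3 -m pendant '[{"x":0,"y":0,"z":0.013,"rx":0,"ry":0,"rz":0,"jaw":0.35},{"x":0,"y":0,"z":0.013,"rx":0,"ry":0,"rz":0,"jaw":0.35}]'
python3 -c "
from h import *
bay(2)
cam('wrist','w11.png')"
```

```text
t: 15.28
eef_pos: [529.8, -304.9, 210.1]
tcp_rot: [3.139, -0.616, 0.069]
ft_force: [-7.0, 3.5, 15.7]
opening: 0.504
bay 2 grasp [58.  -0.3 21.2] F up/side/out [ 3.5  4.  16.7] t 15.28 open 47.8
```

View pics/w11.png

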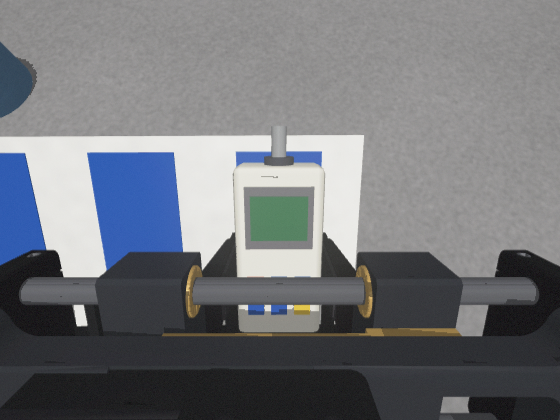

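```bash
python3 -m pendant '[{"x":0,"y":0,"z":-0.005,"rx":0,"ry":0,"rz":0,"jaw":0.45},{"x":0,"y":0,"z":-0.005,"rx":0,"ry":0,"rz":0,"jaw":0.58},{"x":0,"y":0,"z":-0.005,"rx":0,"ry":0,"rz":0,"jaw":0.65},{"x":0,"y":0,"z":-0.005,"rx":0,"ry":0,"rz":0,"jaw":0.65},{"x":0,"y":0,"z":-0.2,"rx":0,"ry":0,"rz":0,"jaw":0.65},{"x":0,"y":0,"z":-0.5,"rx":0,"ry":0,"rz":0,"jaw":0.65},{"x":-0.3,"y":0,"z":-0.8,"rx":0,"ry":0,"rz":0,"jaw":0.8},{"x":-0.4,"y":0,"z":-0.9,"rx":0,"ry":0,"rz":0,"jaw":1}]'
python3 -c "
from h import *
bay(2);st()
cam('wrist','w12.png')"
```

```text
t: 16.32
eef_pos: [401.1, -313.1, 285.0]
tcp_rot: [3.14, -0.613, 0.066]
ft_force: [0.3, -0.6, 0.6]
opening: 0.805
bay 2 grasp [ -5.3  -0.  156.5] F up/side/out [ 0.6 -0.6  0.4] t 16.32 open 76.5
t 16.32 grasp [ 499.3 -306.9  145.1] rpy [ 3.14  -0.613  0.066] F [ 0.3 -0.6  0.6] open 76.5
```

View pics/w12.png

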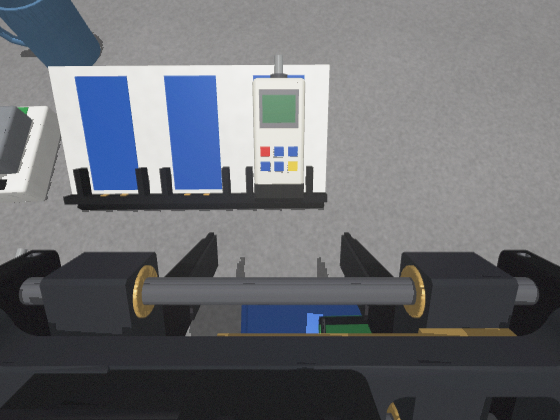

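```bash
python3 - <<'E'
from h import *
c=cam('wrist'); T=rpyR([np.pi,-np.radians(35),PSI]); n=-T[:,2]
hsv=cv2.cvtColor(c['img'],cv2.COLOR_RGB2HSV); m=cv2.inRange(hsv,(105,120,60),(125,255,255)); m[200:]=0;m[:60]=0
k,l,s,ce=cv2.connectedComponentsWithStats(m)
def on(u,v,i=2):
    o,d=ray(c,u,v); b=BAY[i]; q=o+d*((b-o)@n)/(d@n)-b; return T.T@q*[1,-1,-1]
for i in range(1,k):
    if s[i,4]<1500: continue
    w=np.array([on(u,v)[:2] for v,u in np.argwhere(l==i)],np.float32); print(cv2.minAreaRect(w))
for uv in ((252,190),(304,189)): print(on(*uv).round(1))
plan([445,-52,90],[np.pi,0,.07])
t=cam('top','t12.png')
E
```

```text
((61.9855842590332, 84.8340072631836), (111.07344055175781, 49.49714660644531), 0.4363628625869751)
((61.523719787597656, 170.99996948242188), (110.549560546875, 49.78096008300781), 0.3403734564781189)
[ 4.1 27.1  0. ]
[  5.1 -28.3   0. ]
shift [ 0.237 -1.722  0.358] turn [ 0.004 -0.781 -0.007] n= 5.0 t 16.43
```

View pics/t12.png

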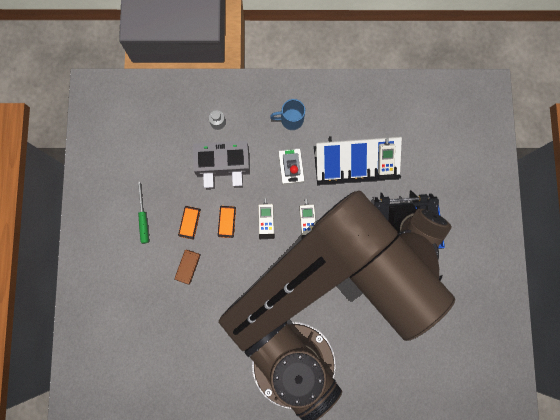

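```bash
python3 -c "
from h import *
plan([444,-50.6,130],[np.pi,0,.073])"
python3 -m pendant '[{"x":0.1,"y":-0.4,"z":-0.2,"rx":0,"ry":-0.2,"rz":0,"jaw":1},{"x":0.15,"y":-0.8,"z":0,"rx":0,"ry":-0.4,"rz":0,"jaw":1},{"x":0.2,"y":-1,"z":0.1,"rx":0,"ry":-0.6,"rz":0,"jaw":1},{"x":0.22,"y":-1,"z":0.15,"rx":0,"ry":-0.781,"rz":0,"jaw":1},{"x":0.22,"y":-1,"z":0.15,"rx":0,"ry":-0.781,"rz":0,"jaw":1}]'
python3 -c "
from h import *
st()
plan([444,-50.6,100],[np.pi,0,.073])"
```

```text
shift [ 0.381 -1.732  0.131] turn [ 0.005 -0.781 -0.01 ] n= 5.0 t 16.48
t: 17.1
eef_pos: [433.6, -161.9, 284.5]
tcp_rot: [-3.134, -0.026, 0.069]
ft_force: [-1.2, 0.3, -0.5]
opening: 1.001
t 17.1 grasp [ 437.9 -160.3  113.6] rpy [-3.134 -0.026  0.069] F [-1.2  0.3 -0.5] open 95.1
shift [ 0.118 -0.735  0.099] turn [-0.01  -0.033 -0.004] n= 2.0 t 17.1
```

```bash
python3 -m pendant '[{"x":0.11,"y":-0.735,"z":0.07,"rx":-0.01,"ry":-0.02,"rz":0,"jaw":1},{"x":0.11,"y":-0.735,"z":0.09,"rx":-0.01,"ry":-0.02,"rz":0,"jaw":1},{"x":0.11,"y":-0.735,"z":0.09,"rx":-0.01,"ry":-0.02,"rz":0,"jaw":1},{"x":0.11,"y":-0.735,"z":0.09,"rx":-0.01,"ry":-0.02,"rz":0,"jaw":1}]'
python3 -c "
from h import *
st();cam('wrist','w13.png')
plan([444,-50.6,22],[np.pi,0,.073])"
```

```text
t: 17.6
eef_pos: [442.4, -52.0, 272.9]
tcp_rot: [-3.14, -0.015, 0.07]
ft_force: [-0.4, -0.3, -0.5]
opening: 1.0
t 17.6 grasp [444.9 -51.6 101.9] rpy [-3.14  -0.015  0.07 ] F [-0.4 -0.3 -0.5] open 95.0
shift [ 0.005 -0.011  0.534] turn [-0.002 -0.019 -0.006] n= 2.0 t 17.65
```

View pics/w13.png

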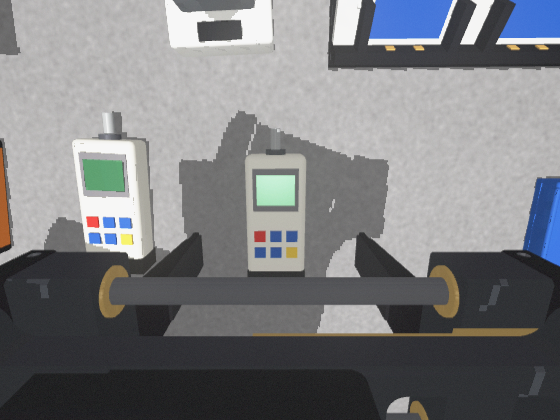

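```bash
python3 -m pendant '[{"x":0,"y":-0.005,"z":0.35,"rx":0,"ry":-0.019,"rz":0,"jaw":0.8},{"x":0.0,"y":-0.005,"z":0.51,"rx":0,"ry":-0.019,"rz":0,"jaw":0.75},{"x":0,"y":-0.005,"z":0.51,"rx":0,"ry":-0.019,"rz":0,"jaw":0.75}]'; python3 -c "
from h import *
st();plan([444,-50.6,22],[np.pi,0,.073])"
```

```text
t: 18.02
eef_pos: [442.7, -52.2, 195.5]
tcp_rot: [-3.139, 0.003, 0.066]
ft_force: [-0.1, -0.3, 0.8]
opening: 0.768
t 18.02 grasp [442.2 -51.8  24.5] rpy [-3.139e+00  3.000e-03  6.600e-02] F [-0.1 -0.3  0.8] open 73.0
shift [ 0.009 -0.01   0.017] turn [-0.003  0.004 -0.008] n= 1.0 t 18.02
```

```bash
python3 -m pendant '[{"x":0.009,"y":-0.005,"z":0.015,"rx":0,"ry":0,"rz":-0.008,"jaw":0.7},{"x":0.009,"y":-0.005,"z":0.015,"rx":0,"ry":0,"rz":-0.008,"jaw":0.35},{"x":0.009,"y":-0.005,"z":0.015,"rx":0,"ry":0,"rz":-0.008,"jaw":0.35},{"x":0.009,"y":-0.005,"z":0.015,"rx":0,"ry":0,"rz":-0.008,"jaw":0.35},{"x":0.009,"y":-0.005,"z":0.015,"rx":0,"ry":0,"rz":-0.008,"jaw":0.35},{"x":0.009,"y":0,"z":-0.4,"rx":0,"ry":0,"rz":-0.008,"jaw":0.35},{"x":0.009,"y":0,"z":-0.8,"rx":0,"ry":0,"rz":-0.008,"jaw":0.35}]'
python3 -c "
from h import *
st();planbay(1,135,0,75);planbay(1,68,0,35)"
```

```text
t: 18.9
eef_pos: [443.9, -51.3, 317.7]
tcp_rot: [-3.139, 0.003, 0.075]
ft_force: [1.2, -0.5, -3.2]
opening: 0.503
t 18.9 grasp [443.4 -50.9 146.7] rpy [-3.139e+00  3.000e-03  7.500e-02] F [ 1.2 -0.5 -3.2] open 47.8
shift [0.67  1.155 0.12 ] turn [-0.006  0.781  0.008] n= 4.0 t 18.9
shift [0.458 1.155 0.595] turn [-0.006  0.781  0.008] n= 4.0 t 18.9
```

```bash
python3 -m pendant '[{"x":0.3,"y":0.5,"z":0,"rx":0,"ry":0.2,"rz":0,"jaw":0.35},{"x":0.6,"y":1,"z":0.05,"rx":0,"ry":0.5,"rz":0,"jaw":0.35},{"x":0.67,"y":1,"z":0.1,"rx":0,"ry":0.781,"rz":0,"jaw":0.35},{"x":0.67,"y":1,"z":0.12,"rx":0,"ry":0.781,"rz":0,"jaw":0.35},{"x":0.67,"y":1,"z":0.12,"rx":0,"ry":0.781,"rz":0,"jaw":0.35}]'
python3 -c "
from h import *
st();planbay(1,66,0,30)"
```

```text
t: 19.52
eef_pos: [555.4, -194.1, 297.5]
tcp_rot: [-3.139, -0.614, 0.072]
ft_force: [-0.2, 1.1, -2.8]
opening: 0.503
t 19.52 grasp [ 653.6 -186.6  157.7] rpy [-3.139 -0.614  0.072] F [-0.2  1.1 -2.8] open 47.8
shift [-0.456  0.15   0.29 ] turn [-0.007 -0.004  0.005] n= 2.0 t 19.52
```

```bash
python3 -m pendant '[{"x":-0.2,"y":0.15,"z":0.05,"rx":0,"ry":0,"rz":0,"jaw":0.35},{"x":-0.456,"y":0.15,"z":0.2,"rx":0,"ry":0,"rz":0.005,"jaw":0.35},{"x":-0.456,"y":0.15,"z":0.27,"rx":0,"ry":0,"rz":0.005,"jaw":0.35},{"x":-0.456,"y":0.15,"z":0.27,"rx":0,"ry":0,"rz":0.005,"jaw":0.35}]'
python3 -c "
from h import *
bay(1);planbay(1,66,0,22);cam('wrist','w14.png')"
```

```text
t: 20.02
eef_pos: [524.3, -218.1, 224.7]
tcp_rot: [-3.135, -0.611, 0.067]
ft_force: [0.1, -0.4, -2.5]
opening: 0.503
bay 1 grasp [65.7  1.9 33. ] F up/side/out [-1.4 -0.4 -2. ] t 20.02 open 47.8
shift [0.002 0.006 0.073] turn [-0.009  0.     0.   ] n= 1.0 t 20.02
```

View pics/w14.png

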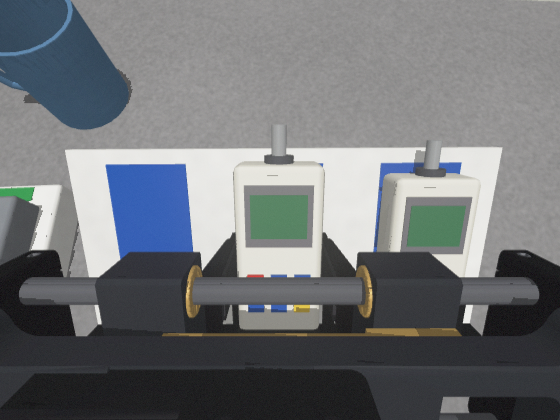

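```bash
python3 -m pendant '[{"x":0.01,"y":0.01,"z":0.05,"rx":-0.009,"ry":0,"rz":0,"jaw":0.35},{"x":0.01,"y":0.01,"z":0.07,"rx":-0.009,"ry":0,"rz":0,"jaw":0.35},{"x":0.01,"y":0.01,"z":0.07,"rx":-0.009,"ry":0,"rz":0,"jaw":0.35}]'
python3 -c "
from h import *
bay(1)"
python3 -m pendant '[{"x":-0.02,"y":0,"z":0,"rx":0,"ry":0,"rz":0,"jaw":0.35},{"x":-0.04,"y":0,"z":0,"rx":0,"ry":0,"rz":0,"jaw":0.35},{"x":-0.04,"y":0,"z":0,"rx":0,"ry":0,"rz":0,"jaw":0.35}]'
python3 -c "
from h import *
bay(1)"
```

```text
t: 20.45
eef_pos: [532.1, -219.0, 218.3]
tcp_rot: [3.139, -0.613, 0.069]
ft_force: [-0.9, -0.6, -3.5]
opening: 0.499
bay 1 grasp [68.7 -0.9 23.2] F up/side/out [-2.7 -0.5 -2.3] t 20.45 open 47.4
t: 20.82
eef_pos: [526.7, -219.5, 214.5]
tcp_rot: [3.14, -0.613, 0.068]
ft_force: [0.2, -0.3, -3.3]
opening: 0.503
bay 1 grasp [62.  -1.  23.2] F up/side/out [-1.7 -0.4 -2.8] t 20.82 open 47.8
```

```bash
python3 -m pendant '[{"x":-0.02,"y":-0.005,"z":0.005,"rx":0,"ry":0,"rz":0,"jaw":0.35},{"x":-0.04,"y":-0.005,"z":0.01,"rx":0,"ry":0,"rz":0,"jaw":0.35},{"x":-0.04,"y":-0.005,"z":0.01,"rx":0,"ry":0,"rz":0,"jaw":0.35}]'
python3 -c "
from h import *
bay(1)"
```

```text
t: 21.2
eef_pos: [523.7, -219.4, 211.9]
tcp_rot: [3.138, -0.618, 0.069]
ft_force: [-0.2, -0.2, 14.4]
opening: 0.502
bay 1 grasp [59.  -0.9 22.8] F up/side/out [ 8.1 -0.2 11.9] t 21.2 open 47.7
```

```bash
python3 -c "
from h import *
cam('wrist','w15.png');cam('scene','s15.png'); im=cv2.imread('pics/s15.png'); cv2.imwrite('pics/s15z.png',cv2.resize(im[230:320,150:270],None,fx=6,fy=6,interpolation=cv2.INTER_CUBIC))"
```

```text
(no output)
```

View pics/w15.png

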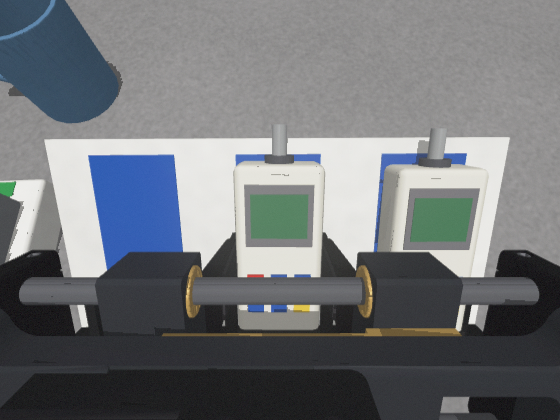

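View pics/s15z.png

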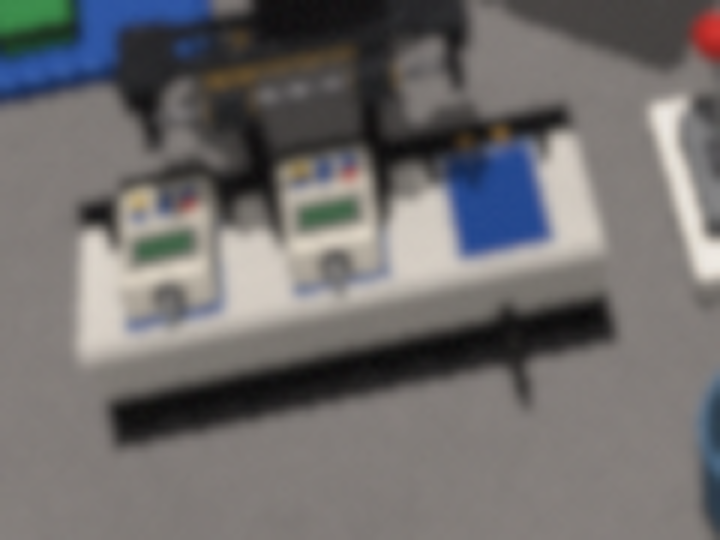

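Gauge sits on the middle bay, centred on its inlay. Release and look from above.

```bash
python3 -m pendant '[{"x":0,"y":0,"z":-0.005,"rx":0,"ry":0,"rz":0,"jaw":0.45},{"x":0,"y":0,"z":-0.005,"rx":0,"ry":0,"rz":0,"jaw":0.58},{"x":0,"y":0,"z":-0.005,"rx":0,"ry":0,"rz":0,"jaw":0.65},{"x":0,"y":0,"z":-0.005,"rx":0,"ry":0,"rz":0,"jaw":0.65},{"x":0,"y":0,"z":-0.2,"rx":0,"ry":0,"rz":0,"jaw":0.65},{"x":0,"y":0,"z":-0.5,"rx":0,"ry":0,"rz":0,"jaw":0.65},{"x":-0.3,"y":0,"z":-0.8,"rx":0,"ry":0,"rz":0,"jaw":0.8},{"x":-0.4,"y":0,"z":-0.9,"rx":0,"ry":0,"rz":0,"jaw":1}]'
python3 -c "
from h import *
bay(1);st();plan([446,84.8,120],[np.pi,0,.005])
cam('wrist','w16.png')"
```

```text
t: 22.3
eef_pos: [394.3, -227.0, 286.6]
tcp_rot: [3.139, -0.613, 0.068]
ft_force: [0.1, -0.3, -0.3]
opening: 0.804
bay 1 grasp [ -5.2   0.2 158.4] F up/side/out [-0.1 -0.3 -0.3] t 22.3 open 76.4
t 22.3 grasp [ 492.5 -220.7  146.7] rpy [ 3.139 -0.613  0.068] F [ 0.1 -0.3 -0.3] open 76.4
shift [ 0.413 -2.051  0.25 ] turn [-0.022 -0.78   0.076] n= 6.0 t 22.3
```

View pics/w16.png

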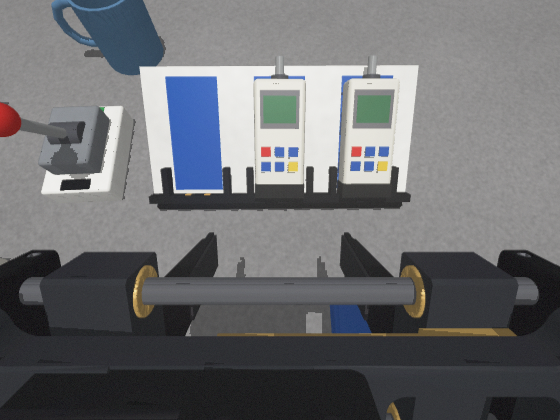

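Both gauges sit alike between the cheeks. Next gauge0 at about (446, 85).

```bash
python3 -m pendant '[{"x":0.1,"y":-0.4,"z":-0.2,"rx":0,"ry":-0.2,"rz":0,"jaw":1},{"x":0.2,"y":-0.8,"z":-0.1,"rx":0,"ry":-0.4,"rz":0,"jaw":1},{"x":0.3,"y":-1,"z":0,"rx":0,"ry":-0.6,"rz":0.03,"jaw":1},{"x":0.4,"y":-1,"z":0.15,"rx":0,"ry":-0.78,"rz":0.076,"jaw":1},{"x":0.4,"y":-1,"z":0.15,"rx":0,"ry":-0.78,"rz":0.076,"jaw":1}]'
python3 -c "
from h import *
st();plan([446,84.8,105],[np.pi,0,.005])"
```

```text
t: 22.98
eef_pos: [435.3, -99.5, 302.2]
tcp_rot: [-3.071, -0.204, 0.043]
ft_force: [1.7, 0.4, -0.2]
opening: 1.001
t 22.98 grasp [469.3 -86.  135.1] rpy [-3.071 -0.204  0.043] F [ 1.7  0.4 -0.2] open 95.1
shift [ 0.086 -1.208  0.281] turn [-0.094 -0.257  0.057] n= 3.0 t 22.98
```

```bash
python3 -m pendant '[{"x":0.03,"y":-0.4,"z":0.1,"rx":-0.094,"ry":-0.257,"rz":0.057,"jaw":1},{"x":0.06,"y":-0.8,"z":0.2,"rx":-0.094,"ry":-0.257,"rz":0.057,"jaw":1},{"x":0.06,"y":-1,"z":0.2,"rx":-0.094,"ry":-0.257,"rz":0.057,"jaw":1},{"x":0.06,"y":-1,"z":0.2,"rx":-0.094,"ry":-0.257,"rz":0.057,"jaw":1}]'
python3 -c "
from h import *
st();plan([446,84.8,101],[np.pi,0,.005])"
```

```text
t: 23.48
eef_pos: [440.6, 55.4, 284.8]
tcp_rot: [-3.141, -0.002, 0.012]
ft_force: [-0.0, -1.3, 0.6]
opening: 0.997
t 23.48 grasp [441.   55.6 113.8] rpy [-3.141e+00 -2.000e-03  1.200e-02] F [-0.  -1.3  0.6] open 94.8
shift [ 0.038 -0.196  0.086] turn [-0.001 -0.003  0.009] n= 1.0 t 23.48
```

```bash
python3 -m pendant '[{"x":0.03,"y":-0.196,"z":0.08,"rx":0,"ry":0,"rz":0.009,"jaw":1},{"x":0.03,"y":-0.196,"z":0.08,"rx":0,"ry":0,"rz":0.009,"jaw":1},{"x":0.03,"y":-0.196,"z":0.08,"rx":0,"ry":0,"rz":0.009,"jaw":1}]'
python3 -c "
from h import *
st();plan([446,84.8,22],[np.pi,0,.005]);cam('wrist','w17.png')"
```

```text
t: 23.85
eef_pos: [445.1, 80.7, 273.3]
tcp_rot: [-3.141, -0.003, -0.001]
ft_force: [-0.7, 0.1, 0.3]
opening: 0.995
t 23.85 grasp [445.6  80.9 102.3] rpy [-3.141e+00 -3.000e-03 -1.000e-03] F [-0.7  0.1  0.3] open 94.5
shift [ 0.004 -0.027  0.535] turn [-0.001 -0.003 -0.008] n= 2.0 t 23.85
```

View pics/w17.png

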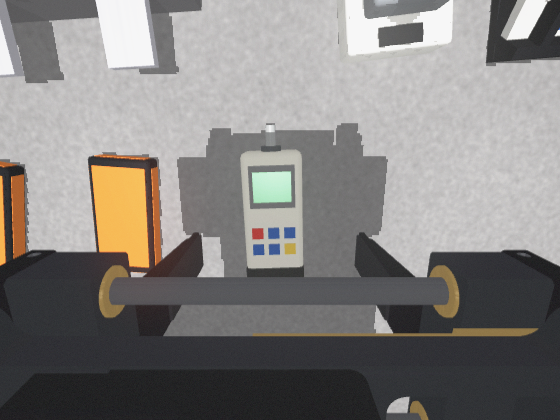

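```bash
python3 -m pendant '[{"x":0.0,"y":-0.02,"z":0.35,"rx":0,"ry":0,"rz":-0.02,"jaw":0.8},{"x":0,"y":-0.02,"z":0.51,"rx":0,"ry":0,"rz":-0.02,"jaw":0.75},{"x":0,"y":-0.02,"z":0.51,"rx":0,"ry":0,"rz":-0.02,"jaw":0.75}]'; python3 -c "
from h import *
st();plan([446,84.8,22],[np.pi,0,.01])"
```

```text
t: 24.28
eef_pos: [445.1, 83.6, 195.8]
tcp_rot: [-3.141, 0.0, 0.014]
ft_force: [-0.2, 0.1, 0.2]
opening: 0.771
t 24.27 grasp [445.1  83.8  24.8] rpy [-3.141  0.     0.014] F [-0.2  0.1  0.2] open 73.2
shift [ 0.006 -0.008  0.019] turn [-0.001  0.     0.005] n= 1.0 t 24.27
```

```bash
python3 -m pendant '[{"x":0.005,"y":-0.005,"z":0.017,"rx":0,"ry":0,"rz":0,"jaw":0.7},{"x":0.005,"y":-0.005,"z":0.017,"rx":0,"ry":0,"rz":0,"jaw":0.35},{"x":0.005,"y":-0.005,"z":0.017,"rx":0,"ry":0,"rz":0,"jaw":0.35},{"x":0.005,"y":-0.005,"z":0.017,"rx":0,"ry":0,"rz":0,"jaw":0.35},{"x":0.005,"y":-0.005,"z":0.017,"rx":0,"ry":0,"rz":0,"jaw":0.35},{"x":0.005,"y":0,"z":-0.4,"rx":0,"ry":0,"rz":0,"jaw":0.35},{"x":0.005,"y":0,"z":-0.95,"rx":0,"ry":0,"rz":0,"jaw":0.35}]'
python3 -c "
from h import *
st();planbay(0,135,0,75)"
```

```text
t: 25.15
eef_pos: [445.4, 84.3, 320.1]
tcp_rot: [-3.141, 0.0, 0.015]
ft_force: [1.1, -0.1, -3.6]
opening: 0.507
t 25.15 grasp [445.4  84.5 149.1] rpy [-3.141  0.     0.015] F [ 1.1 -0.1 -3.6] open 48.1
shift [0.684 1.445 0.14 ] turn [ 0.019  0.778 -0.065] n= 4.0 t 25.15
```

The direct path would pass near the lever, so I go sideways first, then forward.

```bash
python3 -m pendant '[{"x":0,"y":0.5,"z":-0.1,"rx":0,"ry":0,"rz":0,"jaw":0.35},{"x":0,"y":1,"z":-0.2,"rx":0,"ry":0.2,"rz":0,"jaw":0.35},{"x":0,"y":1,"z":-0.2,"rx":0,"ry":0.3,"rz":0,"jaw":0.35},{"x":0,"y":1,"z":-0.2,"rx":0,"ry":0.3,"rz":0,"jaw":0.35}]'
python3 -c "
from h import *
st();planbay(0,135,0,75)"
```

```text
t: 25.65
eef_pos: [447.3, -67.2, 349.4]
tcp_rot: [-3.141, -0.239, 0.012]
ft_force: [-0.6, 0.6, -4.5]
opening: 0.502
t 25.65 grasp [487.8 -66.6 183.2] rpy [-3.141 -0.239  0.012] F [-0.6  0.6 -4.5] open 47.7
shift [0.588 0.433 0.489] turn [ 0.028  0.473 -0.065] n= 3.0 t 25.65
```

```bash
python3 -m pendant '[{"x":0.1,"y":0.35,"z":0,"rx":0.01,"ry":0.2,"rz":-0.03,"jaw":0.35},{"x":0.4,"y":0.43,"z":0.2,"rx":0.028,"ry":0.4,"rz":-0.065,"jaw":0.35},{"x":0.588,"y":0.433,"z":0.44,"rx":0.028,"ry":0.473,"rz":-0.065,"jaw":0.35},{"x":0.588,"y":0.433,"z":0.47,"rx":0.028,"ry":0.473,"rz":-0.065,"jaw":0.35},{"x":0.588,"y":0.433,"z":0.47,"rx":0.028,"ry":0.473,"rz":-0.065,"jaw":0.35}]'
python3 -c "
from h import *
bay(0);planbay(0,66,0,30)"
```

```text
t: 26.28
eef_pos: [551.6, -128.0, 299.1]
tcp_rot: [-3.138, -0.606, 0.07]
ft_force: [-0.9, 0.9, -2.7]
opening: 0.501
bay 0 grasp [134.8   3.6  74.8] F up/side/out [-2.3  0.9 -1.8] t 26.27 open 47.6
shift [-0.463  0.019  0.301] turn [-0.006  0.006  0.003] n= 2.0 t 26.27
```

```bash
python3 -m pendant '[{"x":-0.2,"y":0.02,"z":0.05,"rx":0,"ry":0,"rz":0,"jaw":0.35},{"x":-0.45,"y":0.02,"z":0.2,"rx":-0.005,"ry":0,"rz":0,"jaw":0.35},{"x":-0.45,"y":0.02,"z":0.27,"rx":-0.005,"ry":0,"rz":0,"jaw":0.35},{"x":-0.45,"y":0.02,"z":0.27,"rx":-0.005,"ry":0,"rz":0,"jaw":0.35}]'
python3 -c "
from h import *
bay(0);planbay(0,66,0,22);cam('wrist','w18.png')"
```

```text
t: 26.78
eef_pos: [518.6, -133.5, 228.6]
tcp_rot: [3.141, -0.607, 0.069]
ft_force: [1.4, -0.3, -2.9]
opening: 0.503
bay 0 grasp [67.3 -0.4 36.1] F up/side/out [-0.5 -0.3 -3.2] t 26.77 open 47.7
shift [-0.012 -0.003  0.094] turn [-0.001  0.005  0.002] n= 1.0 t 26.77
```

View pics/w18.png

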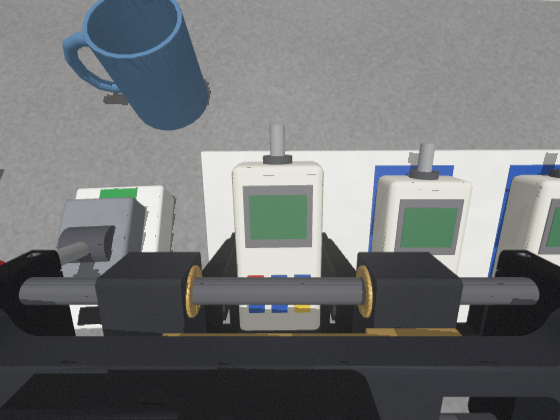

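```bash
python3 -m pendant '[{"x":0,"y":-0.003,"z":0.06,"rx":0,"ry":0.005,"rz":0,"jaw":0.35},{"x":0,"y":-0.003,"z":0.087,"rx":0,"ry":0.005,"rz":0,"jaw":0.35},{"x":0,"y":-0.003,"z":0.087,"rx":0,"ry":0.005,"rz":0,"jaw":0.35}]'
python3 -c "
from h import *
bay(0)"
python3 -m pendant '[{"x":-0.02,"y":0,"z":0,"rx":0,"ry":0,"rz":0,"jaw":0.35},{"x":-0.04,"y":0,"z":0,"rx":0,"ry":0,"rz":0,"jaw":0.35},{"x":-0.04,"y":0,"z":0,"rx":0,"ry":0,"rz":0,"jaw":0.35}]'
python3 -c "
from h import *
bay(0)"
```

```text
t: 27.2
eef_pos: [526.7, -133.2, 219.3]
tcp_rot: [3.138, -0.614, 0.071]
ft_force: [0.5, 0.9, -2.9]
opening: 0.507
bay 0 grasp [69.9 -1.  23.9] F up/side/out [-1.2  0.9 -2.7] t 27.2 open 48.2
t: 27.58
eef_pos: [521.4, -133.7, 215.2]
tcp_rot: [3.138, -0.613, 0.07]
ft_force: [-0.1, -0.9, -3.0]
opening: 0.502
bay 0 grasp [62.9 -1.3 23.5] F up/side/out [-1.8 -0.9 -2.4] t 27.57 open 47.7
```

```bash
python3 -m pendant '[{"x":-0.02,"y":-0.006,"z":0.007,"rx":0,"ry":0,"rz":0,"jaw":0.35},{"x":-0.04,"y":-0.006,"z":0.012,"rx":0,"ry":0,"rz":0,"jaw":0.35},{"x":-0.04,"y":-0.006,"z":0.012,"rx":0,"ry":0,"rz":0,"jaw":0.35}]'
python3 -c "
from h import *
bay(0);cam('wrist','w19.png')"
```

```text
t: 27.95
eef_pos: [518.7, -133.5, 212.3]
tcp_rot: [3.137, -0.62, 0.071]
ft_force: [-1.0, -0.6, 16.5]
opening: 0.499
bay 0 grasp [60.3 -1.  22.7] F up/side/out [ 8.6 -0.5 14.1] t 27.95 open 47.5
```

View pics/w19.png

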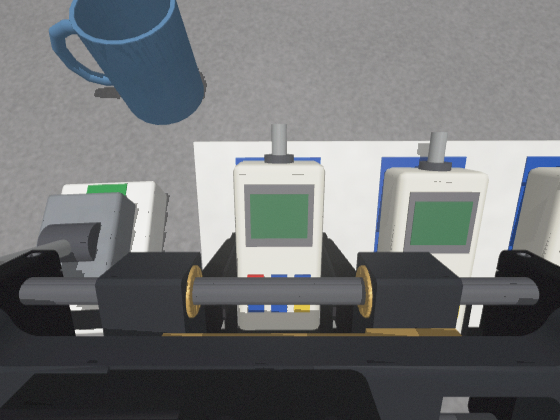

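```bash
python3 -m pendant '[{"x":0,"y":0,"z":-0.005,"rx":0,"ry":0,"rz":0,"jaw":0.45},{"x":0,"y":0,"z":-0.005,"rx":0,"ry":0,"rz":0,"jaw":0.58},{"x":0,"y":0,"z":-0.005,"rx":0,"ry":0,"rz":0,"jaw":0.65},{"x":0,"y":0,"z":-0.005,"rx":0,"ry":0,"rz":0,"jaw":0.65},{"x":0,"y":0,"z":-0.2,"rx":0,"ry":0,"rz":0,"jaw":0.65},{"x":0,"y":0,"z":-0.5,"rx":0,"ry":0,"rz":0,"jaw":0.65},{"x":-0.3,"y":0,"z":-0.8,"rx":0,"ry":0,"rz":0,"jaw":0.8},{"x":-0.4,"y":0,"z":-0.9,"rx":0,"ry":0,"rz":0,"jaw":1}]'
python3 -c "
from h import *
bay(0);st();plan([446,212,160],[np.pi,0,-0.065])
cam('wrist','w20.png')
cam('top','t20.png')"
```

```text
t: 29.0
eef_pos: [388.9, -141.0, 286.8]
tcp_rot: [3.138, -0.614, 0.07]
ft_force: [-0.0, 0.9, 0.1]
opening: 0.804
bay 0 grasp [ -4.6   0.3 158.3] F up/side/out [0.1 0.9 0.1] t 29.0 open 76.4
t 29.0 grasp [ 487.2 -134.9  147. ] rpy [ 3.138 -0.614  0.07 ] F [-0.   0.9  0.1] open 76.4
shift [ 0.614 -2.322  0.063] turn [-0.048 -0.781  0.164] n= 6.0 t 29.0
```

View pics/w20.png

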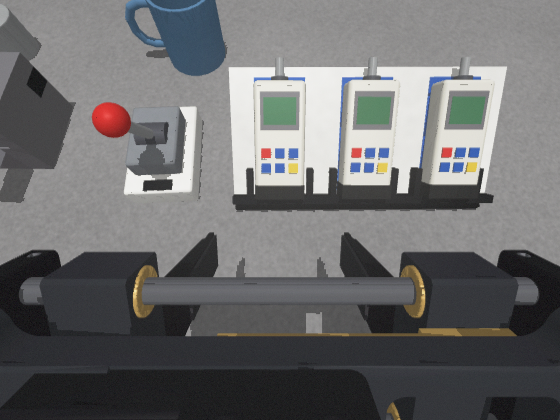

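View pics/t20.png

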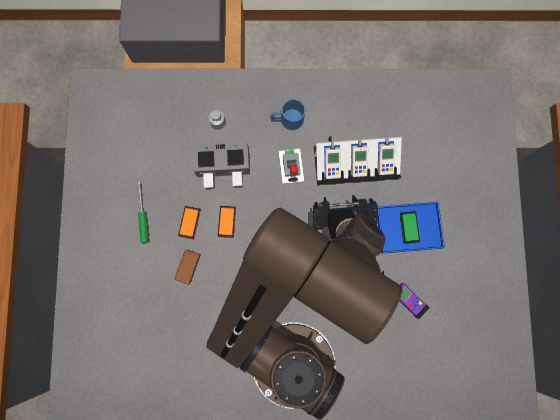

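All three gauges are seated between their cheeks, and the green pack is in the tray. Now the orange packs.

```bash
python3 -m pendant '[{"x":0.05,"y":-0.3,"z":-0.3,"rx":0,"ry":-0.2,"rz":0,"jaw":1},{"x":0.15,"y":-0.7,"z":-0.2,"rx":0,"ry":-0.4,"rz":0,"jaw":1},{"x":0.3,"y":-1,"z":-0.1,"rx":0,"ry":-0.6,"rz":0.08,"jaw":1},{"x":0.4,"y":-1,"z":-0.1,"rx":-0.04,"ry":-0.78,"rz":0.16,"jaw":1},{"x":0.4,"y":-1,"z":-0.1,"rx":-0.04,"ry":-0.78,"rz":0.16,"jaw":1}]'
python3 -c "
from h import *
st();plan([416,214,200],[np.pi,0,-.063])"
```

```text
t: 29.72
eef_pos: [405.4, -47.4, 315.0]
tcp_rot: [-3.034, -0.322, 0.034]
ft_force: [0.3, -0.3, -0.8]
opening: 0.999
t 29.73 grasp [458.6 -27.2 153.8] rpy [-3.034 -0.322  0.034] F [ 0.3 -0.3 -0.8] open 94.9
shift [ 0.241 -1.763 -0.124] turn [-0.155 -0.403  0.144] n= 5.0 t 29.73
```

```bash
python3 -m pendant '[{"x":0.1,"y":-0.4,"z":-0.1,"rx":-0.05,"ry":-0.2,"rz":0.05,"jaw":1},{"x":0.2,"y":-0.8,"z":-0.15,"rx":-0.155,"ry":-0.4,"rz":0.144,"jaw":1},{"x":0.24,"y":-1,"z":-0.15,"rx":-0.155,"ry":-0.403,"rz":0.144,"jaw":1},{"x":0.24,"y":-1,"z":-0.15,"rx":-0.155,"ry":-0.403,"rz":0.144,"jaw":1}]'
python3 -c "
from h import *
st();plan([416,214,200],[np.pi,0,-.063])"
```

```text
t: 30.22
eef_pos: [422.1, 101.0, 363.3]
tcp_rot: [3.14, -0.001, -0.064]
ft_force: [-0.3, -0.2, 0.6]
opening: 1.003
t 30.23 grasp [422.3 100.6 192.3] rpy [ 3.14e+00 -1.00e-03 -6.40e-02] F [-0.3 -0.2  0.6] open 95.2
shift [-0.089 -0.749 -0.053] turn [ 0.003 -0.001 -0.002] n= 2.0 t 30.23
```

```bash
python3 -m pendant '[{"x":-0.09,"y":-0.75,"z":0,"rx":0,"ry":0,"rz":0,"jaw":1},{"x":-0.09,"y":-0.75,"z":0,"rx":0,"ry":0,"rz":0,"jaw":1},{"x":-0.09,"y":-0.75,"z":0,"rx":0,"ry":0,"rz":0,"jaw":1},{"x":-0.09,"y":-0.75,"z":0,"rx":0,"ry":0,"rz":0,"jaw":1}]'
cat >> h.py <<'E'
def oranges(z=18):
    c=cam('wrist'); hsv=cv2.cvtColor(c['img'],cv2.COLOR_RGB2HSV); m=cv2.inRange(hsv,(5,150,50),(18,255,255)); m[250:]=0
    n,l,s,ce=cv2.connectedComponentsWithStats(m)
    for i in range(1,n):
        if s[i,4]<800: continue
        w=np.array([onz(c,u,v,z)[:2] for v,u in np.argwhere(l==i)],np.float32); r=cv2.minAreaRect(w); print(s[i,:4],ce[i].round(0),np.round(r[0],1),np.round(r[1],1),round(r[2],1))
E
python3 -c "
from h import *
st();cam('wrist','w21.png'); oranges()"
```

```text
t: 30.72
eef_pos: [414.8, 212.7, 362.8]
tcp_rot: [-3.141, -0.002, -0.061]
ft_force: [0.3, -0.7, 0.8]
opening: 1.001
t 30.73 grasp [415.1 212.8 191.8] rpy [-3.141e+00 -2.000e-03 -6.100e-02] F [ 0.3 -0.7  0.8] open 95.1
[258 128  39  78] [277. 166.] [446.4 211.4] [42.2 84.8] 86.5
```

View pics/w21.png

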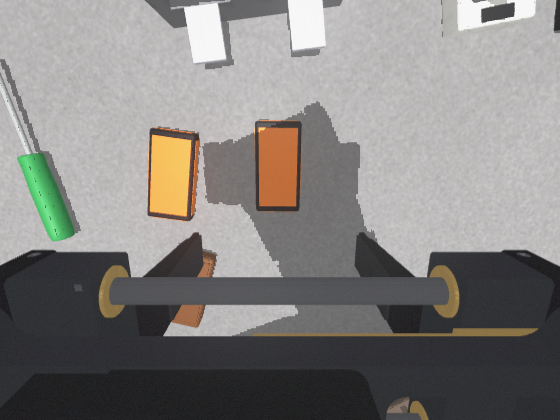

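```bash
python3 -m pendant '[{"x":0.01,"y":-0.002,"z":0.4,"rx":0,"ry":0,"rz":0,"jaw":0.9},{"x":0.01,"y":-0.002,"z":0.8,"rx":0,"ry":0,"rz":0,"jaw":0.8},{"x":0.01,"y":-0.002,"z":0.9,"rx":0,"ry":0,"rz":0,"jaw":0.75},{"x":0.01,"y":-0.002,"z":0.9,"rx":0,"ry":0,"rz":0,"jaw":0.75}]'
python3 -c "
from h import *
st();plan([416.5,213.2,21.5],[np.pi,0,-.061])"
```

```text
t: 31.32
eef_pos: [416.7, 211.8, 227.2]
tcp_rot: [3.141, 0.0, -0.064]
ft_force: [0.8, -0.3, -0.2]
opening: 0.756
t 31.32 grasp [416.7 211.8  56.2] rpy [ 3.141  0.    -0.064] F [ 0.8 -0.3 -0.2] open 71.8
shift [-0.002 -0.009  0.231] turn [ 0.     0.    -0.004] n= 1.0 t 31.32
```

```bash
python3 -m pendant '[{"x":0,"y":-0.009,"z":0.22,"rx":0,"ry":0,"rz":0,"jaw":0.75},{"x":0,"y":-0.009,"z":0.225,"rx":0,"ry":0,"rz":0,"jaw":0.7},{"x":0,"y":-0.009,"z":0.225,"rx":0,"ry":0,"rz":0,"jaw":0.4},{"x":0,"y":-0.009,"z":0.225,"rx":0,"ry":0,"rz":0,"jaw":0.4},{"x":0,"y":-0.009,"z":0.225,"rx":0,"ry":0,"rz":0,"jaw":0.4},{"x":0,"y":-0.009,"z":0.225,"rx":0,"ry":0,"rz":0,"jaw":0.4}]'
python3 -c "
from h import *
st()"
```

```text
t: 32.08
eef_pos: [416.6, 214.1, 195.5]
tcp_rot: [-3.14, -0.004, -0.062]
ft_force: [-0.8, -1.9, 9.7]
opening: 0.522
t 32.08 grasp [417.3 214.3  24.5] rpy [-3.14  -0.004 -0.062] F [-0.8 -1.9  9.7] open 49.6
```

```bash
python3 -c "
from h import *
plan([506.7,171.9,110],[np.pi,0,.06])"
python3 -m pendant '[{"x":0,"y":0,"z":-0.3,"rx":0,"ry":0,"rz":0,"jaw":0.4},{"x":0.2,"y":0.1,"z":-0.57,"rx":0,"ry":0,"rz":-0.155,"jaw":0.4},{"x":0.5,"y":0.24,"z":-0.57,"rx":0,"ry":0,"rz":-0.155,"jaw":0.4},{"x":0.61,"y":0.24,"z":-0.57,"rx":0,"ry":0,"rz":-0.155,"jaw":0.4},{"x":0.61,"y":0.24,"z":-0.57,"rx":0,"ry":0,"rz":-0.155,"jaw":0.4}]'
python3 -c "
from h import *
st();cam('wrist','w22.png')"
```

```text
shift [ 0.619  0.242 -0.568] turn [-0.002 -0.005 -0.156] n= 3.0 t 32.08
t: 32.7
eef_pos: [505.5, 172.3, 279.8]
tcp_rot: [-3.141, -0.002, 0.059]
ft_force: [0.3, -0.7, -2.1]
opening: 0.526
t 32.7 grasp [505.7 172.5 108.8] rpy [-3.141e+00 -2.000e-03  5.900e-02] F [ 0.3 -0.7 -2.1] open 50.0
```

View pics/w22.png

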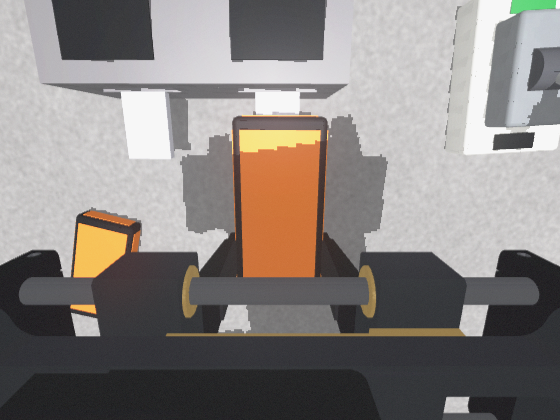

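```bash
python3 -m pendant '[{"x":0,"y":0,"z":0.2,"rx":0,"ry":0,"rz":0,"jaw":0.4},{"x":0,"y":0,"z":0.25,"rx":0,"ry":0,"rz":0,"jaw":0.4},{"x":0,"y":0,"z":0.25,"rx":0,"ry":0,"rz":0,"jaw":0.4}]'
python3 -c "
from h import *
st();cam('wrist','w23.png');im=cv2.imread('pics/w23.png'); cv2.imwrite('pics/w23z.png',cv2.resize(im[20:270,130:400],None,fx=2.4,fy=2.4,interpolation=cv2.INTER_CUBIC))"
```

```text
t: 33.12
eef_pos: [504.9, 172.9, 242.3]
tcp_rot: [-3.141, -0.0, 0.06]
ft_force: [-0.3, -0.3, -1.3]
opening: 0.521
t 33.12 grasp [504.9 172.9  71.3] rpy [-3.141 -0.     0.06 ] F [-0.3 -0.3 -1.3] open 49.5
```

View pics/w23z.png

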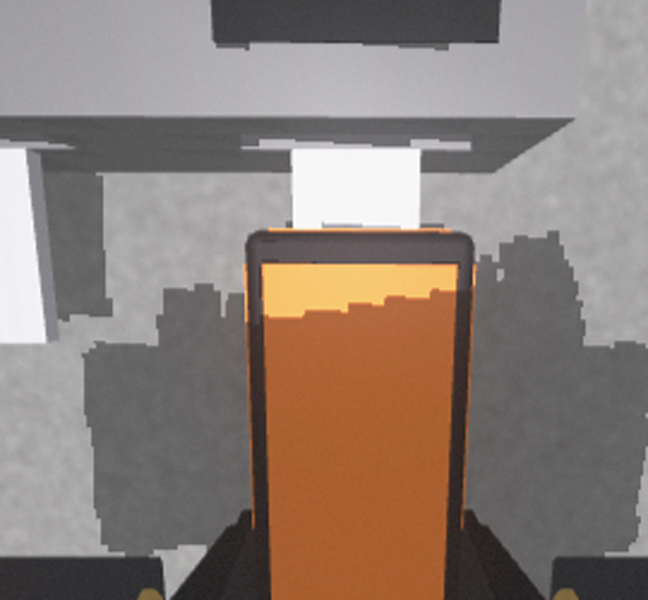

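Pack front centre is at zoom (360,235), the slot mouth strip centre at (356,143). That is about 1 mm off, so I shift slightly left and go in.

```bash
python3 -m pendant '[{"x":0.05,"y":-0.006,"z":0.006,"rx":0,"ry":0,"rz":0,"jaw":0.4},{"x":0.12,"y":-0.006,"z":0.006,"rx":0,"ry":0,"rz":0,"jaw":0.4},{"x":0.18,"y":-0.006,"z":0.006,"rx":0,"ry":0,"rz":0,"jaw":0.4},{"x":0.2,"y":-0.006,"z":0.006,"rx":0,"ry":0,"rz":0,"jaw":0.4}]'
python3 -c "
from h import *
st();cam('wrist','w24.png')"
```

```text
t: 33.67
eef_pos: [536.1, 175.1, 241.7]
tcp_rot: [-3.141, -0.002, 0.059]
ft_force: [-0.3, 0.3, -2.5]
opening: 0.524
t 33.67 grasp [536.5 175.2  70.7] rpy [-3.141e+00 -2.000e-03  5.900e-02] F [-0.3  0.3 -2.5] open 49.7
```

View pics/w24.png

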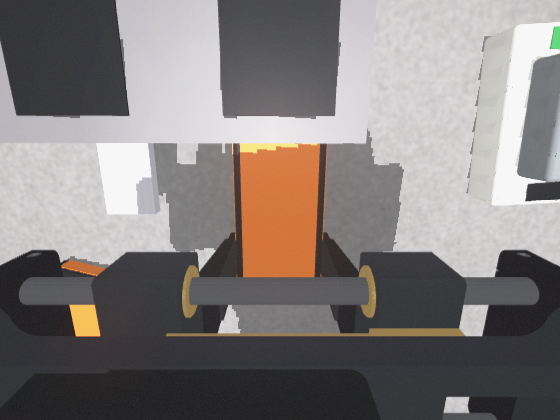

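```bash
python3 -m pendant '[{"x":0.06,"y":0,"z":0,"rx":0,"ry":0,"rz":0,"jaw":0.4},{"x":0.12,"y":0,"z":0,"rx":0,"ry":0,"rz":0,"jaw":0.4},{"x":0.18,"y":0,"z":0,"rx":0,"ry":0,"rz":0,"jaw":0.4},{"x":0.24,"y":0,"z":0,"rx":0,"ry":0,"rz":0,"jaw":0.4},{"x":0.25,"y":0,"z":0,"rx":0,"ry":0,"rz":0,"jaw":0.4}]'
python3 -c "
from h import *
st()"
```

```text
t: 34.35
eef_pos: [573.3, 177.3, 241.6]
tcp_rot: [-3.141, -0.002, 0.059]
ft_force: [-1.2, -0.7, -3.0]
opening: 0.524
t 34.35 grasp [573.7 177.5  70.6] rpy [-3.141e+00 -2.000e-03  5.900e-02] F [-1.2 -0.7 -3. ] open 49.8
```

```bash
python3 -m pendant '[{"x":0.04,"y":0,"z":0,"rx":0,"ry":0,"rz":0,"jaw":0.4},{"x":0.08,"y":0,"z":0,"rx":0,"ry":0,"rz":0,"jaw":0.4},{"x":0.085,"y":0,"z":0,"rx":0,"ry":0,"rz":0,"jaw":0.4}]'
python3 -c "
from h import *
st();cam('wrist','w25.png')"
```

```text
t: 34.72
eef_pos: [585.8, 178.1, 241.8]
tcp_rot: [-3.141, -0.002, 0.059]
ft_force: [-0.2, -1.0, -2.2]
opening: 0.522
t 34.73 grasp [586.2 178.3  70.8] rpy [-3.141e+00 -2.000e-03  5.900e-02] F [-0.2 -1.  -2.2] open 49.6
```

View pics/w25.png

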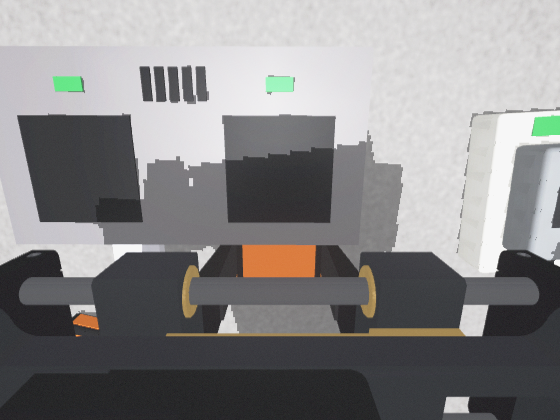

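```bash
python3 -m pendant '[{"x":0.015,"y":0,"z":0.005,"rx":0,"ry":0,"rz":0,"jaw":0.4},{"x":0.025,"y":0,"z":0.005,"rx":0,"ry":0,"rz":0,"jaw":0.4},{"x":0.025,"y":0,"z":0.005,"rx":0,"ry":0,"rz":0,"jaw":0.4}]'
python3 -c "
from h import *
st()"
```

```text
t: 35.15
eef_pos: [588.6, 178.3, 240.8]
tcp_rot: [-3.141, 0.001, 0.06]
ft_force: [-4.9, -0.6, 0.0]
opening: 0.528
t 35.15 grasp [588.5 178.4  69.8] rpy [-3.141e+00  1.000e-03  6.000e-02] F [-4.9 -0.6  0. ] open 50.1
```

```bash
python3 -m pendant '[{"x":0.012,"y":0,"z":0,"rx":0,"ry":0,"rz":0,"jaw":0.4},{"x":0.012,"y":0,"z":0,"rx":0,"ry":0,"rz":0,"jaw":0.4}]'
python3 -m pendant '[{"x":-0.01,"y":0,"z":0,"rx":0,"ry":0,"rz":0,"jaw":0.5},{"x":-0.01,"y":0,"z":0,"rx":0,"ry":0,"rz":0,"jaw":0.6},{"x":-0.01,"y":0,"z":0,"rx":0,"ry":0,"rz":0,"jaw":0.65},{"x":-0.1,"y":0,"z":-0.1,"rx":0,"ry":0,"rz":0,"jaw":0.7},{"x":-0.5,"y":0,"z":-0.5,"rx":0,"ry":0,"rz":0,"jaw":0.9},{"x":-0.6,"y":-0.3,"z":-0.7,"rx":0,"ry":0,"rz":0,"jaw":1},{"x":-0.7,"y":-0.5,"z":-0.8,"rx":0,"ry":0,"rz":0,"jaw":1},{"x":-0.7,"y":-0.5,"z":-0.8,"rx":0,"ry":0,"rz":0,"jaw":1}]'
python3 -c "
from h import *
st();oranges();cam('wrist','w26.png')"
```

```text
t: 35.4
eef_pos: [589.5, 178.3, 240.6]
tcp_rot: [3.141, 0.004, 0.06]
ft_force: [-12.7, -2.7, 4.4]
opening: 0.521
t: 36.4
eef_pos: [479.6, 248.5, 363.6]
tcp_rot: [-3.14, -0.006, 0.063]
ft_force: [0.9, -0.6, -0.5]
opening: 0.994
t 36.4 grasp [480.6 248.9 192.6] rpy [-3.14  -0.006  0.063] F [ 0.9 -0.6 -0.5] open 94.4
```

View pics/w26.png

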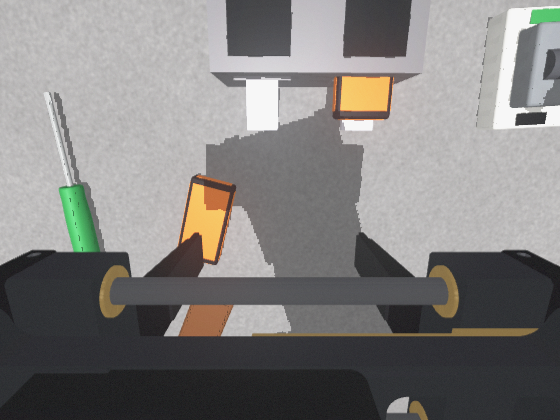

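```bash
python3 -c "
from h import *
plan([414.3,339,130],[np.pi,0,-.203])"
```

```text
shift [-0.407 -0.639  0.403] turn [-0.002 -0.004  0.336] n= 3.0 t 36.5
```

```bash
python3 -m pendant '[{"x":-0.25,"y":-0.4,"z":0,"rx":0,"ry":0,"rz":0.2,"jaw":1},{"x":-0.407,"y":-0.64,"z":0,"rx":0,"ry":0,"rz":0.336,"jaw":1},{"x":-0.407,"y":-0.64,"z":0,"rx":0,"ry":0,"rz":0.336,"jaw":1},{"x":-0.407,"y":-0.64,"z":0,"rx":0,"ry":0,"rz":0.336,"jaw":1}]'
python3 -c "
from h import *
st();oranges();cam('wrist','w27.png')"
```

```text
t: 37.0
eef_pos: [415.5, 338.4, 360.3]
tcp_rot: [-3.141, -0.001, -0.204]
ft_force: [0.8, 0.3, -0.6]
opening: 0.997
t 37.0 grasp [415.7 338.5 189.3] rpy [-3.141e+00 -1.000e-03 -2.040e-01] F [ 0.8  0.3 -0.6] open 94.8
[260 130  39  79] [279. 168.] [443.7 331.4] [42.1 85.6] 78.4
```

View pics/w27.png

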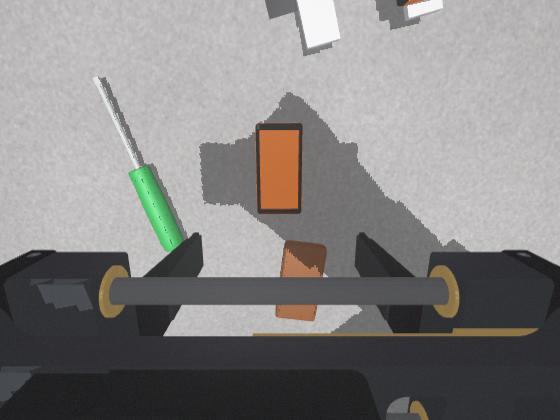

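```bash
python3 -m pendant '[{"x":-0.008,"y":0.007,"z":0.4,"rx":0,"ry":0,"rz":0,"jaw":0.9},{"x":-0.008,"y":0.007,"z":0.8,"rx":0,"ry":0,"rz":0,"jaw":0.8},{"x":-0.008,"y":0.007,"z":0.9,"rx":0,"ry":0,"rz":0,"jaw":0.75},{"x":-0.008,"y":0.007,"z":0.9,"rx":0,"ry":0,"rz":0,"jaw":0.75}]'
python3 -c "
from h import *
st();plan([414.3,337.4,24.5],[np.pi,0,-.2025])"
```

```text
t: 37.6
eef_pos: [414.5, 338.2, 225.9]
tcp_rot: [-3.141, -0.001, -0.205]
ft_force: [-0.0, 0.2, 0.8]
opening: 0.752
t 37.6 grasp [414.7 338.2  54.9] rpy [-3.141e+00 -1.000e-03 -2.050e-01] F [-0.   0.2  0.8] open 71.5
shift [-0.001  0.005  0.203] turn [-0.001 -0.001 -0.003] n= 1.0 t 37.6
```

```bash
python3 -m pendant '[{"x":0,"y":0.005,"z":0.2,"rx":0,"ry":0,"rz":0,"jaw":0.75},{"x":0,"y":0.005,"z":0.205,"rx":0,"ry":0,"rz":0,"jaw":0.7},{"x":0,"y":0.005,"z":0.205,"rx":0,"ry":0,"rz":0,"jaw":0.4},{"x":0,"y":0.005,"z":0.205,"rx":0,"ry":0,"rz":0,"jaw":0.4},{"x":0,"y":0.005,"z":0.205,"rx":0,"ry":0,"rz":0,"jaw":0.4},{"x":0,"y":0.005,"z":0.205,"rx":0,"ry":0,"rz":0,"jaw":0.4}]'
python3 -c "
from h import *
st();plan([501,263.5,110],[np.pi,0,.06])"
```

```text
t: 38.35
eef_pos: [413.9, 337.9, 196.4]
tcp_rot: [-3.139, -0.003, -0.204]
ft_force: [-0.4, -1.1, 8.5]
opening: 0.527
t 38.35 grasp [414.5 338.2  25.4] rpy [-3.139e+00 -3.000e-03 -2.040e-01] F [-0.4 -1.1  8.5] open 50.0
shift [ 0.671  0.367 -0.563] turn [-0.003 -0.005 -0.336] n= 3.0 t 38.35
```

```bash
python3 -m pendant '[{"x":0,"y":0,"z":-0.3,"rx":0,"ry":0,"rz":0,"jaw":0.4},{"x":0.2,"y":0.1,"z":-0.56,"rx":0,"ry":0,"rz":-0.2,"jaw":0.4},{"x":0.5,"y":0.3,"z":-0.56,"rx":0,"ry":0,"rz":-0.336,"jaw":0.4},{"x":0.67,"y":0.367,"z":-0.56,"rx":0,"ry":0,"rz":-0.336,"jaw":0.4},{"x":0.67,"y":0.367,"z":-0.56,"rx":0,"ry":0,"rz":-0.336,"jaw":0.4}]'
python3 -c "
from h import *
st();plan([501,263.7,72],[np.pi,0,.06])"
```

```text
t: 38.98
eef_pos: [501.8, 262.3, 279.6]
tcp_rot: [-3.141, -0.003, 0.057]
ft_force: [-0.9, -0.1, -2.2]
opening: 0.521
t 38.98 grasp [502.2 262.4 108.6] rpy [-3.141e+00 -3.000e-03  5.700e-02] F [-0.9 -0.1 -2.2] open 49.5
shift [-0.005 -0.01   0.244] turn [-0.001 -0.003 -0.004] n= 1.0 t 38.98
```

```bash
python3 -m pendant '[{"x":0,"y":-0.01,"z":0.2,"rx":0,"ry":0,"rz":-0.004,"jaw":0.4},{"x":0,"y":-0.01,"z":0.245,"rx":0,"ry":0,"rz":-0.004,"jaw":0.4},{"x":0,"y":-0.01,"z":0.245,"rx":0,"ry":0,"rz":-0.004,"jaw":0.4}]'
python3 -c "
from h import *
st();cam('wrist','w28.png');im=cv2.imread('pics/w28.png'); cv2.imwrite('pics/w28z.png',cv2.resize(im[20:270,130:400],None,fx=2.4,fy=2.4,interpolation=cv2.INTER_CUBIC))"
```

```text
t: 39.35
eef_pos: [500.3, 265.4, 242.5]
tcp_rot: [-3.141, -0.001, 0.063]
ft_force: [0.0, -0.8, -2.5]
opening: 0.525
t 39.35 grasp [500.4 265.5  71.5] rpy [-3.141e+00 -1.000e-03  6.300e-02] F [ 0.  -0.8 -2.5] open 49.8
```

View pics/w28z.png

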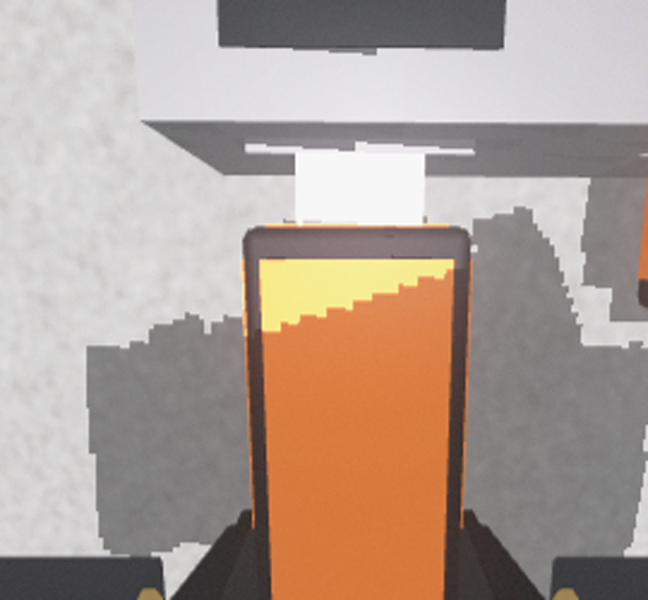

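```bash
python3 -m pendant '[{"x":0.05,"y":0.004,"z":0.003,"rx":0,"ry":0,"rz":0.006,"jaw":0.4},{"x":0.12,"y":0.004,"z":0.003,"rx":0,"ry":0,"rz":0.006,"jaw":0.4},{"x":0.18,"y":0.004,"z":0.003,"rx":0,"ry":0,"rz":0.006,"jaw":0.4},{"x":0.21,"y":0.004,"z":0.003,"rx":0,"ry":0,"rz":0.006,"jaw":0.4}]'
python3 -c "
from h import *
st();cam('wrist','w29.png')"
```

```text
t: 39.9
eef_pos: [532.9, 266.3, 242.0]
tcp_rot: [-3.141, -0.002, 0.058]
ft_force: [-0.1, -0.2, -3.2]
opening: 0.523
t 39.9 grasp [533.3 266.4  71. ] rpy [-3.141e+00 -2.000e-03  5.800e-02] F [-0.1 -0.2 -3.2] open 49.7
```

View pics/w29.png

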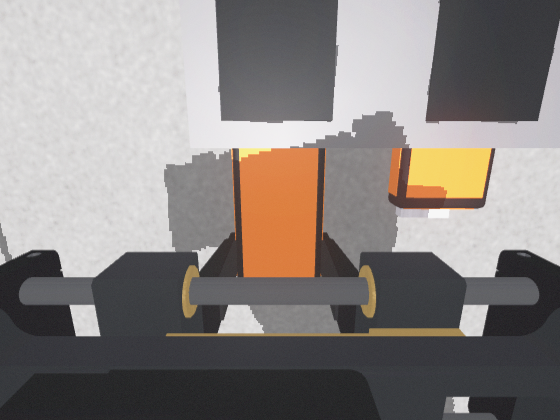

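```bash
python3 -m pendant '[{"x":0.06,"y":0,"z":0,"rx":0,"ry":0,"rz":0,"jaw":0.4},{"x":0.12,"y":0,"z":0,"rx":0,"ry":0,"rz":0,"jaw":0.4},{"x":0.18,"y":0,"z":0,"rx":0,"ry":0,"rz":0,"jaw":0.4},{"x":0.24,"y":0,"z":0,"rx":0,"ry":0,"rz":0,"jaw":0.4},{"x":0.25,"y":0,"z":0,"rx":0,"ry":0,"rz":0,"jaw":0.4}]'
python3 -c "
from h import *
st()"
```

```text
t: 40.58
eef_pos: [570.2, 268.4, 242.0]
tcp_rot: [-3.141, -0.002, 0.058]
ft_force: [-0.2, -1.0, -2.9]
opening: 0.524
t 40.58 grasp [570.6 268.6  71. ] rpy [-3.141e+00 -2.000e-03  5.800e-02] F [-0.2 -1.  -2.9] open 49.7
```

```bash
python3 -m pendant '[{"x":0.04,"y":0,"z":0.003,"rx":0,"ry":0,"rz":0,"jaw":0.4},{"x":0.08,"y":0,"z":0.003,"rx":0,"ry":0,"rz":0,"jaw":0.4},{"x":0.085,"y":0,"z":0.003,"rx":0,"ry":0,"rz":0,"jaw":0.4}]'
python3 -m pendant '[{"x":0.01,"y":0,"z":0,"rx":0,"ry":0,"rz":0,"jaw":0.4},{"x":0.01,"y":0,"z":0,"rx":0,"ry":0,"rz":0,"jaw":0.4}]'
```

```text
t: 40.95
eef_pos: [582.3, 269.3, 241.5]
tcp_rot: [-3.141, -0.0, 0.058]
ft_force: [-5.6, 1.0, -0.7]
opening: 0.521
t: 41.2
eef_pos: [582.8, 269.4, 241.5]
tcp_rot: [-3.142, 0.002, 0.058]
ft_force: [-8.7, -0.9, 2.3]
opening: 0.526
```

```bash
python3 -m pendant '[{"x":0.01,"y":0,"z":0,"rx":0,"ry":0,"rz":0,"jaw":0.4},{"x":0.01,"y":0,"z":0,"rx":0,"ry":0,"rz":0,"jaw":0.4}]'
python3 -m pendant '[{"x":-0.01,"y":0,"z":0,"rx":0,"ry":0,"rz":0,"jaw":0.5},{"x":-0.01,"y":0,"z":0,"rx":0,"ry":0,"rz":0,"jaw":0.6},{"x":-0.01,"y":0,"z":0,"rx":0,"ry":0,"rz":0,"jaw":0.65},{"x":-0.1,"y":0,"z":-0.1,"rx":0,"ry":0,"rz":0,"jaw":0.7},{"x":-0.5,"y":0,"z":-0.5,"rx":0,"ry":0,"rz":0,"jaw":0.9},{"x":-0.6,"y":0.2,"z":-0.7,"rx":0,"ry":0,"rz":0,"jaw":1},{"x":-0.7,"y":0.3,"z":-0.8,"rx":0,"ry":0,"rz":0,"jaw":1},{"x":-0.7,"y":0.3,"z":-0.8,"rx":0,"ry":0,"rz":0,"jaw":1}]'
python3 -c "
from h import *
st();cam('wrist','w30.png');im=cv2.imread('pics/w30.png'); cv2.imwrite('pics/w30z.png',cv2.resize(im[0:150,130:430],None,fx=2.6,fy=2.6,interpolation=cv2.INTER_CUBIC))"
```

```text
t: 41.45
eef_pos: [583.4, 269.5, 241.4]
tcp_rot: [3.141, 0.005, 0.058]
ft_force: [-17.1, -0.1, 7.7]
opening: 0.524
t: 42.45
eef_pos: [481.7, 217.7, 363.7]
tcp_rot: [-3.14, -0.005, 0.057]
ft_force: [0.4, 1.0, -0.2]
opening: 0.99
t 42.45 grasp [482.7 218.  192.7] rpy [-3.14  -0.005  0.057] F [ 0.4  1.  -0.2] open 94.1
```

View pics/w30z.png

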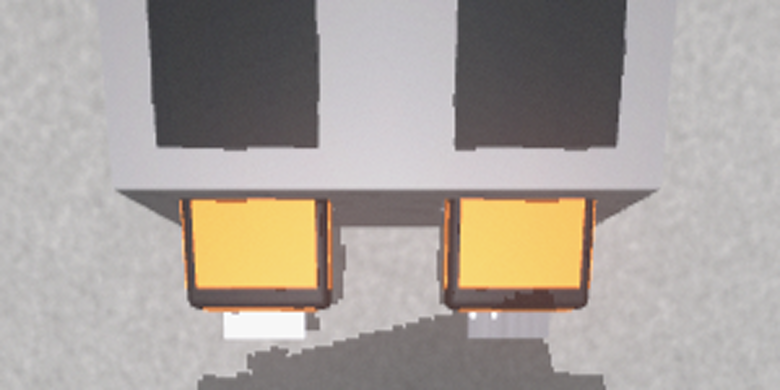

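Both packs stick out alike. The tongue shows about 28 zoom px beyond them, which is 10 mm, so they stick out 35 mm as they should when home. I'll check everything else from the top and scene cameras before the lever.

```bash
python3 -c "
from h import *
cam('top','t31.png');im=cv2.imread('pics/t31.png'); cv2.imwrite('pics/t31z.png',cv2.resize(im[95:300,120:460],None,fx=2.3,fy=2.3,interpolation=cv2.INTER_CUBIC))
cam('scene','s31.png');im=cv2.imread('pics/s31.png'); cv2.imwrite('pics/s31z.png',cv2.resize(im[180:320,110:390],None,fx=2.8,fy=2.8,interpolation=cv2.INTER_CUBIC))"
```

```text
(no output)
```

View pics/t31z.png

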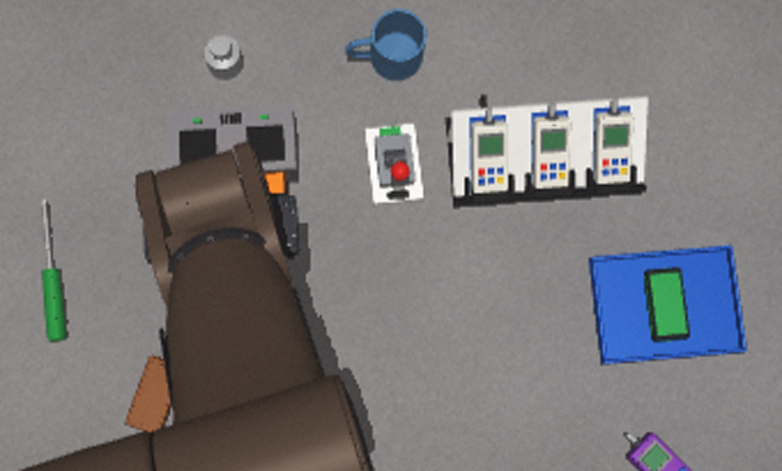

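View pics/s31z.png

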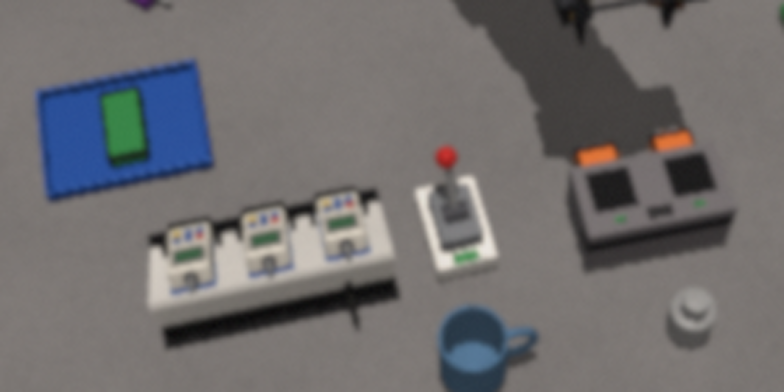

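All items look in place. I'll check numerically that the three gauges sit at the same depth to the lip, using their screen centroids in the bay frame.

```bash
python3 - <<'E'
from h import *
T=rpyR([np.pi,-np.radians(35),PSI]); n=-T[:,2]
for nm,box in (('top',(310,130,405,190)),('scene',(150,230,260,300))):
    c=cam(nm); im=c['img'].astype(float); hsv=cv2.cvtColor(c['img'],cv2.COLOR_RGB2HSV)
    m=cv2.inRange(hsv,(45,50,40),(90,255,255)); k=np.zeros_like(m);k[box[1]:box[3],box[0]:box[2]]=1; m*=k
    nn,l,s,ce=cv2.connectedComponentsWithStats(m)
    r=[]
    for i in range(1,nn):
        if s[i,4]<15: continue
        o,d=ray(c,*ce[i]); b=BAY[1]+n*26; q=o+d*((b-o)@n)/(d@n)-b; r.append((ce[i].round(1),s[i,4],(T.T@q*[1,-1,-1]).round(1)))
    for x in sorted(r,key=lambda x:-x[2][1]): print(nm,x)
    # blue inlay: 
E
```

```text
top (array([333.1, 157.8]), np.int32(67), array([83.2, 84.8,  0. ]))
top (array([360.5, 155.7]), np.int32(72), array([84. , -1.4,  0. ]))
top (array([387.5, 153.7]), np.int32(72), array([ 84.7, -86.7,   0. ]))
scene (array([231.5, 259. ]), np.int32(18), array([79.1, 85.1, -0. ]))
scene (array([204.2, 264.9]), np.int32(17), array([81.2, -1.5,  0. ]))
scene (array([176.4, 270.6]), np.int32(19), array([ 81.5, -88.2,   0. ]))
scene (array([155.2, 233.4]), np.int32(94), array([-228.9, -165.5,   -0. ]))
```

```bash
python3 -c "
from h import *
im=cv2.imread('pics/w20.png'); im=np.clip(im[155:215,225:500].astype(float)*1.8,0,255).astype(np.uint8); cv2.imwrite('pics/w20z.png',cv2.resize(im,None,fx=2.9,fy=5,interpolation=cv2.INTER_CUBIC))"
```

```text
(no output)
```

View pics/w20z.png

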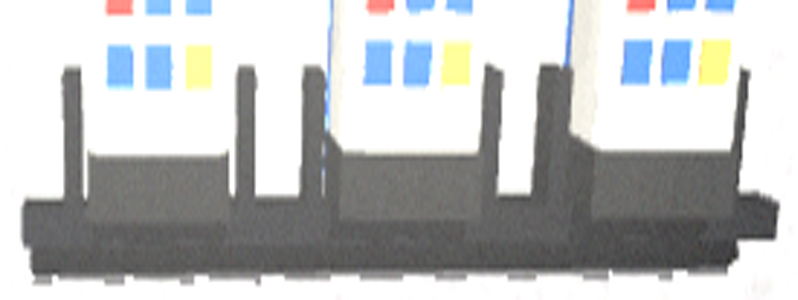

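Feet and lip meet at the same line (about y 222) in all three bays, so the gauges are seated. Now the lever, with fingers shut, approaching from its near side.

```bash
python3 - <<'E'
from h import *
t=cam('top'); s=cam('scene')
def cen(c,box):
    h=cv2.cvtColor(c['img'],cv2.COLOR_RGB2HSV); m=cv2.inRange(h,(0,150,60),(4,255,255))|cv2.inRange(h,(176,150,60),(180,255,255)); k=np.zeros_like(m);k[box[1]:box[3],box[0]:box[2]]=1; m*=k
    p=np.argwhere(m>0)[:,::-1]; return p.mean(0)
a=cen(t,(280,155,305,182)); b=cen(s,(260,225,280,246)); print(a,b,onz(t,*a,122),onz(s,*b,122))
plan([545,-2,195],[np.pi,0,.1])
E
```

```text
[293.43396226 168.96226415] [268.9375 235.6875] [ 5.90989897e+02 -8.12988281e-02  1.22000000e+02] [ 5.86799408e+02 -4.72371669e-01  1.22000000e+02]
shift [ 0.326  1.493 -0.036] turn [-0.    -0.001 -0.053] n= 4.0 t 42.8
```

```bash
python3 -m pendant '[{"x":0,"y":0.5,"z":-0.04,"rx":0,"ry":0,"rz":0,"jaw":0},{"x":0,"y":1,"z":-0.04,"rx":0,"ry":0,"rz":0,"jaw":0},{"x":0.1,"y":1,"z":-0.04,"rx":0,"ry":0,"rz":-0.05,"jaw":0},{"x":0.1,"y":1,"z":-0.04,"rx":0,"ry":0,"rz":-0.05,"jaw":0}]'
python3 -c "
from h import *
plan([545,-2,135],[np.pi,0,.1])"
```

```text
t: 43.3
eef_pos: [507.5, 68.0, 366.9]
tcp_rot: [-3.141, -0.002, 0.095]
ft_force: [-0.2, -0.9, -0.3]
opening: 0.636
shift [0.204 0.489 0.406] turn [-0.001 -0.002 -0.007] n= 2.0 t 43.3
```

```bash
python3 -m pendant '[{"x":0.2,"y":0.49,"z":0,"rx":0,"ry":0,"rz":0,"jaw":0},{"x":0.2,"y":0.49,"z":0.2,"rx":0,"ry":0,"rz":0,"jaw":0},{"x":0.2,"y":0.49,"z":0.4,"rx":0,"ry":0,"rz":0,"jaw":0},{"x":0.2,"y":0.49,"z":0.4,"rx":0,"ry":0,"rz":0,"jaw":0}]'
python3 -c "
from h import *
st();cam('wrist','w32.png')"
```

```text
t: 43.8
eef_pos: [543.4, 0.0, 305.5]
tcp_rot: [-3.14, 0.002, 0.097]
ft_force: [0.1, 0.3, 0.8]
opening: 0.216
t 43.8 grasp [5.429e+02 3.000e-01 1.345e+02] rpy [-3.14e+00  2.00e-03  9.70e-02] F [0.1 0.3 0.8] open 20.5
```

View pics/w32.png

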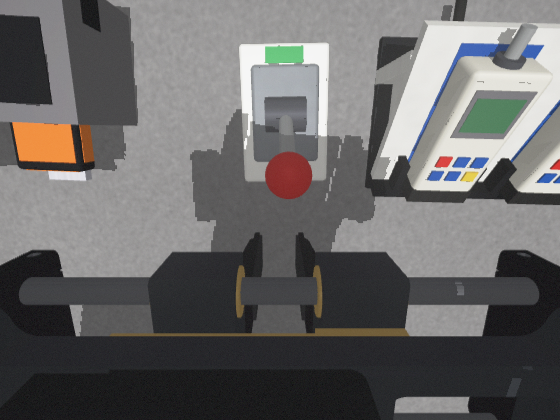

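Ball at px (288,175), about 5 mm to the right of the tool axis. Shift and push forward in steps.

```bash
python3 -m pendant '[{"x":0,"y":0.03,"z":0.02,"rx":0,"ry":0,"rz":0,"jaw":0},{"x":0,"y":0.03,"z":0.02,"rx":0,"ry":0,"rz":0,"jaw":0},{"x":0,"y":0.03,"z":0.02,"rx":0,"ry":0,"rz":0,"jaw":0},{"x":0.1,"y":0.03,"z":0.02,"rx":0,"ry":0,"rz":0,"jaw":0},{"x":0.2,"y":0.03,"z":0.02,"rx":0,"ry":0,"rz":0,"jaw":0},{"x":0.3,"y":0.03,"z":0.02,"rx":0,"ry":0,"rz":0,"jaw":0},{"x":0.4,"y":0.03,"z":0.02,"rx":0,"ry":0,"rz":0,"jaw":0}]'
python3 -c "
from h import *
st();cam('wrist','w33.png')"
```

```text
t: 44.72
eef_pos: [605.1, 0.8, 304.4]
tcp_rot: [-3.141, -0.002, 0.097]
ft_force: [-0.9, 1.6, 2.0]
opening: 0.006
t 44.73 grasp [605.5   0.9 133.4] rpy [-3.141e+00 -2.000e-03  9.700e-02] F [-0.9  1.6  2. ] open 0.6
```

View pics/w33.png

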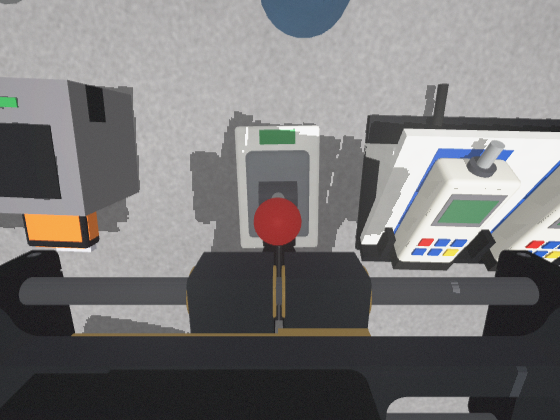

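```bash
python3 -m pendant '[{"x":0.08,"y":0,"z":0,"rx":0,"ry":0,"rz":0,"jaw":0},{"x":0.16,"y":0,"z":0,"rx":0,"ry":0,"rz":0,"jaw":0},{"x":0.22,"y":0,"z":0,"rx":0,"ry":0,"rz":0,"jaw":0},{"x":0.24,"y":0,"z":0,"rx":0,"ry":0,"rz":0,"jaw":0}]'
python3 -m pendant '[{"x":0.03,"y":0,"z":0,"rx":0,"ry":0,"rz":0,"jaw":0},{"x":0.04,"y":0,"z":0,"rx":0,"ry":0,"rz":0,"jaw":0}]'
python3 -c "
from h import *
st();cam('wrist','w34.png')"
```

```text
t: 45.28
eef_pos: [640.0, 4.1, 304.3]
tcp_rot: [-3.141, -0.001, 0.097]
ft_force: [-7.0, -0.4, 1.5]
opening: 0.005
t: 45.52
eef_pos: [643.0, 4.4, 304.1]
tcp_rot: [-3.14, 0.01, 0.098]
ft_force: [-28.8, -4.3, 13.5]
opening: 0.003
t 45.52 grasp [641.2   4.4 133.1] rpy [-3.14   0.01   0.098] F [-28.8  -4.3  13.5] open 0.3
```

View pics/w34.png

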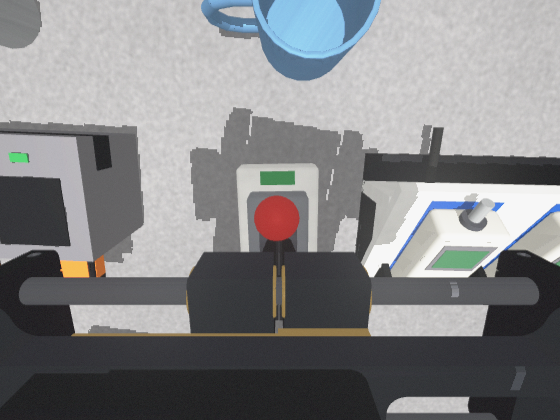

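End stop reached (29 N). Back off, clear and check.

```bash
python3 -m pendant '[{"x":-0.1,"y":0,"z":0,"rx":0,"ry":0,"rz":0,"jaw":0},{"x":-0.4,"y":0,"z":-0.1,"rx":0,"ry":0,"rz":0,"jaw":0},{"x":-0.7,"y":0,"z":-0.5,"rx":0,"ry":0,"rz":0,"jaw":0},{"x":-1,"y":0,"z":-0.8,"rx":0,"ry":0,"rz":0,"jaw":0.3},{"x":-1,"y":0,"z":-0.8,"rx":0,"ry":0,"rz":0,"jaw":0.3}]'
python3 -m pendant '[{"x":-0.5,"y":0.1,"z":-0.2,"rx":0,"ry":0,"rz":0,"jaw":0.3},{"x":-0.5,"y":0.1,"z":-0.2,"rx":0,"ry":0,"rz":0,"jaw":0.3},{"x":-0.5,"y":0.1,"z":-0.2,"rx":0,"ry":0,"rz":0,"jaw":0.3}]'
python3 -c "
from h import *
st();cam('wrist','w35.png');cam('top','t35.png');im=cv2.imread('pics/t35.png'); cv2.imwrite('pics/t35z.png',cv2.resize(im[95:300,120:460],None,fx=2.3,fy=2.3,interpolation=cv2.INTER_CUBIC))
cam('scene','s35.png');im=cv2.imread('pics/s35.png'); cv2.imwrite('pics/s35z.png',cv2.resize(im[180:320,110:390],None,fx=2.8,fy=2.8,interpolation=cv2.INTER_CUBIC))"
```

```text
t: 46.2
eef_pos: [494.3, -10.0, 427.2]
tcp_rot: [3.141, -0.007, 0.097]
ft_force: [0.6, -0.2, 0.1]
opening: 0.158
t: 46.58
eef_pos: [422.9, -32.5, 454.4]
tcp_rot: [-3.141, -0.003, 0.096]
ft_force: [-0.7, 0.1, -0.4]
opening: 0.3
t 46.58 grasp [423.5 -32.4 283.4] rpy [-3.141e+00 -3.000e-03  9.600e-02] F [-0.7  0.1 -0.4] open 28.5
```

View pics/w35.png

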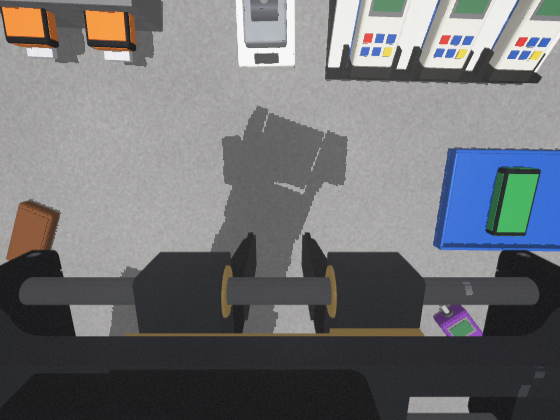

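View pics/t35z.png

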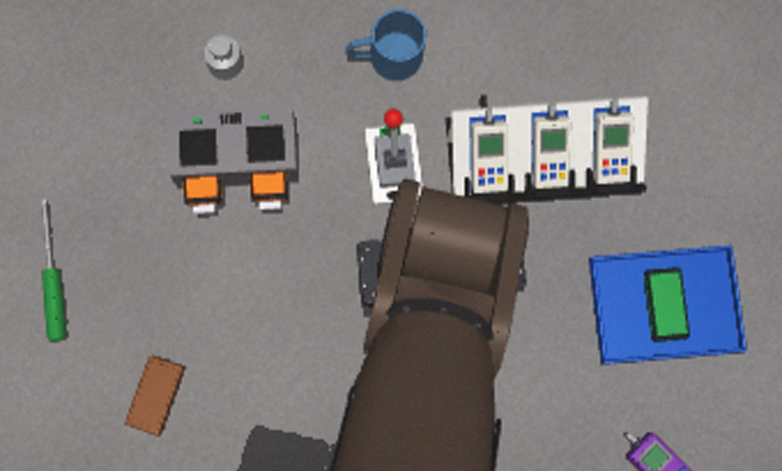

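View pics/s35z.png

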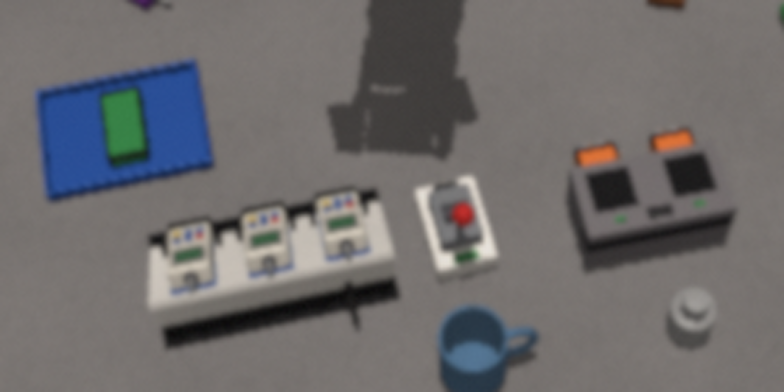

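```bash
python3 - <<'E'
from h import *
t=cam('top'); h=cv2.cvtColor(t['img'],cv2.COLOR_RGB2HSV); m=cv2.inRange(h,(0,150,60),(4,255,255))|cv2.inRange(h,(176,150,60),(180,255,255)); m[:,:280]=0;m[:,305:]=0;m[:135]=0;m[175:]=0
a=np.argwhere(m>0)[:,::-1].mean(0); q=onz(t,*a,122); print(a,q,np.linalg.norm(q[:2]-[590.99,-.08]))
T=rpyR([np.pi,-np.radians(35),PSI]); n=-T[:,2]; m=cv2.inRange(h,(45,50,40),(90,255,255)); m[:130]=0;m[190:]=0;m[:,:310]=0;m[:,405:]=0
nn,l,s,ce=cv2.connectedComponentsWithStats(m)
for i in range(1,nn):
    if s[i,4]<15: continue
    o,d=ray(t,*ce[i]); b=BAY[1]+n*26; q=o+d*((b-o)@n)/(d@n)-b; print((T.T@q*[1,-1,-1]).round(1))
E
```

```text
[290.55102041 146.2244898 ] [662.81665598   8.13379803 122.        ] 72.29477842170836
[ 84.6 -86.9   0. ]
[83.9 -1.2  0. ]
[83.2 84.8  0. ]
```

```bash
python3 - <<'E'
from h import *
for nm,box in (('scene',(262,245,290,268)),('top',(280,135,305,175))):
    c=cam(nm); h=cv2.cvtColor(c['img'],cv2.COLOR_RGB2HSV)
    m=cv2.inRange(h,(0,120,60),(6,255,255))|cv2.inRange(h,(174,120,60),(180,255,255)); k=np.zeros_like(m);k[box[1]:box[3],box[0]:box[2]]=1;m*=k
    p=np.argwhere(m>0)[:,::-1]; (u,v),r=cv2.minEnclosingCircle(p.astype(np.float32)); print(nm,len(p),p.mean(0),(u,v),r,onz(c,*p.mean(0),122).round(1),onz(c,u,v,122).round(1))
    # predicted px for on
    on=np.array([590.9,0,122])+76.7*np.array([.994,.106,0]); print(proj(c,on), proj(c,[590.9,0,122]))
    im=c['img'][box[1]-10:box[3]+20,box[0]-15:box[2]+15]; cv2.imwrite(f'pics/{nm}36.png',cv2.cvtColor(cv2.resize(im,None,fx=9,fy=9,interpolation=cv2.INTER_NEAREST),cv2.COLOR_RGB2BGR))
E
```

```text
scene 48 [274.75       256.22916667] (274.79998779296875, 256.20001220703125) 3.88338303565979 [660.7   6.7 122. ] [660.6   6.8 122. ]
[275.53944748 258.03180078] [269.276795   236.79884003]
top 55 [290.56363636 145.96363636] (290.5, 146.0) 4.031229019165039 [663.6   8.1 122. ] [663.5   8.3 122. ]
[290.54054043 144.86652761] [293.40763451 168.99096654]
```

View pics/top36.png

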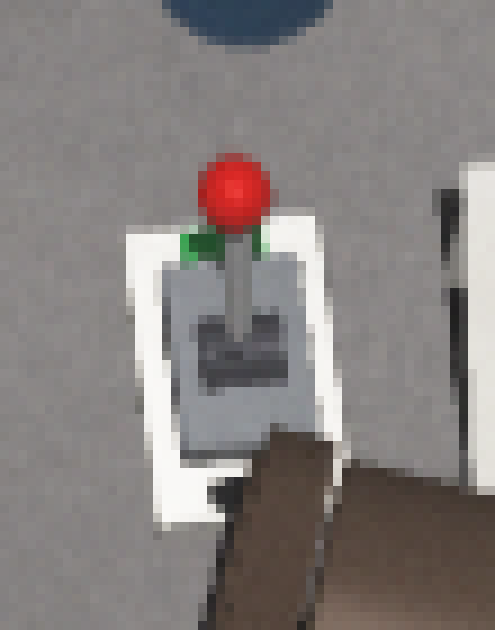

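```bash
python3 - <<'E'
from h import *
t=cam('top')
P=[onz(t,u,v,30) for u,v in ((279.1,151.1),(300.0,148.9),(282.8,183.3))]; print([p.round(1) for p in P],np.linalg.norm(P[0]-P[1]),np.linalg.norm(P[0]-P[2]))
d=(P[0]-P[2])/np.linalg.norm(P[0]-P[2]); c=(P[0]+P[1])/2-55*d; c2=(P[1]+P[2])/2
b=np.array([663.5,8.2]); o=np.array([590.9,-.1])
for q in (c,c2): print(q.round(1),'along on',((b-q[:2])@d[:2]).round(1),'off',((o-q[:2])@d[:2]).round(1))
E
```

```text
[array([672.9,  41.8,  30. ]), array([680.2, -26.3,  30. ]), array([565.8,  30.4,  30. ])] 68.52226864725581 107.64247216083076
[621.8   1.9  30. ] along on 42.1 off -31.0
[623.   2.  30.] along on 40.9 off -32.2
```

Ball travel measures about 73 mm against 76.7 mm expected. The same camera also reads the box 2–5 % small, and the 29 N stop pushed square to a fully leaned lever, so I take the lever as fully on. Handing in.

```bash
python3 -c "
from h import *
st(); print(env.job_done())"
```

```text
t 46.92 grasp [423.7 -32.  282.5] rpy [-3.141e+00 -1.000e-03  9.800e-02] F [0.1 0.3 0.7] open 28.3
the job is handed in; nothing more can be done
None
```

The job is done and handed in at 46.9 s of robot time. The mains lever went over last, after all the rest was in place.

- **Green pack:** only one was present, in the right slot. It lies flat in the blue tray.
- **Orange packs:** both were pushed into the slots until they met the stop, at 13 and 17 N. The tongue shows about 10 mm beyond each pack, so each sticks out about 35 mm, as a pack fully home should.
- **Gauges:** all three are on the stand, one to a bay, screen out and plunger up the slope. Their feet meet the lip at the same line in the picture. Their screens read 83.2, 83.9 and 84.6 mm up the slope, against about 83 expected. The small spread fits a slight error in my stand angle.
- **Lever:** pushed to a hard stop at 29 N, and it stayed there. One check fell slightly short: the ball's travel measured about 73 mm against 76.7 mm expected. The same camera also read the switch box 2–5 % too small, and the push force was square to a lever leaning about 0.45 rad, so I took the lever as fully on.

Apart from the lever travel, no last check disagreed. In the last pictures nothing had been knocked aside. The mug, weight, screwdriver and look-alikes had not been touched, and the arm was clear of everything.

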